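# Put the desk back in order from one stack

## Robot

A 6-joint arm with a two-finger parallel gripper is mounted at the origin on the work surface. World frame = base frame: x ahead of the robot, y to its left, z up, the work surface at z = 0. Lengths are in mm, angles in rad, forces in N, time in s.
With the tool pointing down it reaches from about 400 to 925 mm from the base axis. Payload 12.5 kg.
Tool frame: the origin (TCP) lies midway between the tips of the shut fingers; the grasp point (between the pads) lies 19 mm behind it; z points along the fingers, y is the line along which they close (so a half turn about z gives the same grasp; the last joint's range is limited). The gripper opens to 95 mm and grips with 3 to 60 N. Pads are 20 mm wide; open, the fingers measure 119 mm over their backs; the gripper's body (75 mm by 180 mm) begins 59 mm behind the grasp point.
Start: joints at [-1.252, 0.491, 1.559, -0, 1.092, -0.106], TCP at [257.611, -569.459, 214.661] pointing down, gripper open.
Joint ranges: [-3.1, 3.1], [-0.84, 2.19], [0.05, 2.79], [-1.13, 4.28], [0.06, 2.93], [-2.69, 2.69]. Speed limits (rad/s): [2.22, 2.22, 2.79, 3.14, 3.14, 3.14].

## Interface

Orientations are given as [roll, pitch, yaw] about the fixed x, y, z axes, in that order (R = Rz(yaw) Ry(pitch) Rx(roll)).
In Python, from cell import * gives the robot as it stands. The module is installed in compiled form; this text tells all that it offers.
- The arm moves only by the tool arm_command, never from a script. Its arguments are lists of equal length, an entry for each row: "delta_pos": the shift along the world's x, y, z in units of 250 mm (1.0 is 250 mm), a list of three; "delta_rot": the turn, a rotation vector about the world's x, y, z in units of 90 degrees (1.0 is 90 degrees), a list of three; "claw": the closure, from 0 (fully open) to 1 (shut). In form: {"delta_pos": [[tx, ty, tz], ...], "delta_rot": [[wx, wy, wz], ...], "claw": [claw, ...]}. A call has exactly 5 rows; each row is the pose to reach, as a shift and turn from the pose commanded when the call began; what a row does not reach only later rows make up. A row lasts 1/12 s, in which the tool goes at most 41.7 mm and 7.16 degrees, less where a joint would pass 70% of its speed; a pose out of reach is approached as far as the arm can. A call with a number of a shift or a turn outside -1 to 1 is refused whole. A call with a gripper value outside its range is refused whole. The fingers move at their own pace and stop on an object; the grip force is fixed at half the most. Time passes only in rows, so rows that repeat a pose let the fingers close, or fill a call up. It gives the time, the measured TCP pose, the force, the opening and the grip force at its end, in the units of the state.
- state(): the state, without advancing time (a new reading comes with each control period).
- read_camera(name): name is "scene" or "top"; returns the picture (420x560x3 uint8, red, green, blue); there is no depth.
- calibration(name): a dict with "camera_matrix" (3x3 intrinsics, pixels), "T" (4x4, takes a point from camera to world coordinates). Camera axes: x right, y down, z forward; pixel columns grow to the right and rows downward; lengths in mm; the calibration is good to about 2 mm. A picture is of the moment at which its call begins. calibration takes no time and is no camera call.
- job_done(): hands the job in; it is judged then, once.
The state is a dict: "t": time; "joints": joint angles; "qvel": joint speeds; "tau": joint torques, N m; "eef_pos": TCP position; "tcp_rot": TCP orientation; "ft_force": force on the tool from outside, world axes, zero at the start; "moment": the same for the moment, N m; "opening": opening from 0.0 (shut) to 1.0 (fully open); "grip_force": force on a finger pad.
Only numpy, scipy, OpenCV 4.12 (cv2) and the standard library are available. Lean on these libraries where they do the work, as an engineer would, in place of code of your own. Each camera call takes 0.05 s, during which the arm holds its last target. There are 200 camera calls.

## Task

When the desk was wiped, four things were piled up in one stack: take it apart and put each back on its own place. The paperweight goes in the middle of the envelopes in the letter tray, the block of notes down into its white note holder, the phone screen up, centred on and in line with its charging plate, and the spectacle case in the middle of the walnut valet tray, lying along it. Set things down rather than dropping them, and leave the blue mug and the potted succulent standing where they are.

Things in the scene. Friction and masses are not known exactly. Their poses are not given: they have to be found in the camera images.
- paperweight: Origin: centre of the underside; z up. Starts on top of the stack. White marble disc, 46 mm diameter, 14 mm high, with an upright brass knob on it, 22 mm diameter, from 14 to 36 mm above the underside: grip the knob from above, from any side. About 220 g.
- note_block: Origin: centre of the underside; z up. Starts under the paperweight, on the phone. Rigid block of paper notes in yellow, pink and green layers (yellow on top), 76 mm long (its x) by 51 mm wide (its y), 30 mm high. Grip it across the 51 mm. About 90 g.
- phone: Origin: centre of the underside; z up. Starts under the note block, on the spectacle case, roughly in line with the case and up to 6 mm off its centre. Phone in a black case, dark blue screen up, 138 mm long (its x) by 66 mm wide (its y), 12 mm thick, so it is 8 mm wider than the spectacle case below it. Grip it across the 66 mm. 200 g.
- glasses_case: Origin: centre of the underside; z up. Bottom of the stack, on the desk. Tan hard spectacle case with a flat top, 164 mm long (its x) by 58 mm wide (its y), 36 mm high; it stays shut and is loose. Grip it across the 58 mm. About 130 g.
- letter_tray: Origin: centre of the underside; z up. Place of the paperweight. Walnut tray, 178 mm (its x) by 130 mm (its y), rim 12 mm high, fixed to the desk, with a firm pile of envelopes 162 x 114 mm in it. The flat top of the pile is 24 mm above the origin; its middle is straight above the origin.
- note_holder: Origin: centre of the underside; z up. Place of the note block. White plastic holder, outside 100 mm (its x) by 76 mm (its y), fixed; inside 90 x 66 mm, so the block has about 7 mm to spare all round. Grey inner floor 5 mm and rim 14 mm above the origin, with a 40 mm wide thumb notch in the middle of each long side.
- charger: Origin: centre of the underside; z up. Place of the phone. Flat wireless charging plate, pale silver-grey with a blue ring on top, 112 mm long (its x) by 58 mm wide (its y), 10 mm high, fixed, no rim. The phone lies flat on it, long side along the plate's long side (either way round), overhanging all round.
- valet_tray: Origin: centre of the underside; z up. Place of the spectacle case. Long walnut tray lined in dark grey-green felt, outside 192 mm (its x) by 86 mm (its y), fixed; inside 180 x 74 mm, so the case has 8 mm to spare all round. Inner floor 4 mm and rim 12 mm above the origin.
- mug: Origin: centre of the underside; z up. Bystander, loose. Blue mug, 80 mm diameter, 85 mm high, handle towards its +y.
- succulent: Origin: centre of the underside; z up. Bystander, loose. Small succulent in a black pot, 66 mm diameter, 80 mm high with the leaves.
Not all that is in view belongs to the job. What is shaped like the note_holder but green, pink or yellow is not meant.

How it is judged:
By the outcome, as a careful person would: the job done as asked, in the order asked, and still so for the second after the job is handed in, with the robot touching nothing.
It also fails if it takes over 118 s, if anything falls off the work surface, if the arm or the gripper's body presses on something with over 40 N, if the wrist force passes 120 N, or if a joint passes its speed limit or range.

## Working session

There is one attempt and no reset: what is moved stays moved. The work goes in short steps, Python scripts to look and compute and a tool call to move; the robot and the scene stay as the last step left them, time stands still between calls to the robot, and variables do not carry over. Pictures are saved under pics/ and viewed, at most 14 in all, crops included, and the job is handed in when it is done.

Besides the shell and the picture viewer there is one more tool, called as name(argument=value, ...) on one line, values as JSON. arm_command: Moves the arm, as the interface text tells. Shifts and turns lie within -1 to 1; 1 stands for 250 mm of shift or 90 degrees of turn. Its arguments: {"type":"object","properties":{"delta_pos":{"type":"array"},"delta_rot":{"type":"array"},"claw":{"type":"array"}},"required":["delta_pos","delta_rot","claw"]}

```bash
mkdir -p pics; python3 - <<'E'
from cell import *
import cv2
for n in("top","scene"):
    cv2.imwrite(f"pics/{n}0.png",cv2.resize(read_camera(n),(784,588),interpolation=cv2.INTER_CUBIC)[:,:,::-1])
    c=calibration(n);print(c["camera_matrix"],c["T"].round(3) if hasattr(c["T"],'round') else c["T"])
print(state())
E
```

```text
[[460.52450316   0.         279.03238276]
 [  0.         460.52450316 204.04838314]
 [  0.           0.           1.        ]] [[-7.50000e-02 -9.74000e-01  2.12000e-01  2.45811e+02]
 [-9.97000e-01  7.20000e-02 -2.00000e-02  4.08140e+01]
 [ 4.00000e-03 -2.13000e-01 -9.77000e-01  1.14247e+03]
 [ 0.00000e+00  0.00000e+00  0.00000e+00  1.00000e+00]]
[[482.19217827   0.         285.02574465]
 [  0.         482.19217827 216.00916623]
 [  0.           0.           1.        ]] [[ 2.880000e-01  5.080000e-01 -8.120000e-01  1.560591e+03]
 [ 9.570000e-01 -1.320000e-01  2.570000e-01 -3.042380e+02]
 [ 2.300000e-02 -8.510000e-01 -5.240000e-01  7.890900e+02]
 [ 0.000000e+00  0.000000e+00  0.000000e+00  1.000000e+00]]
{'t': 0.1, 'joints': array([-1.25160289e+00,  4.91499907e-01,  1.55939187e+00, -1.30851515e-05,
        1.09171324e+00, -1.05584828e-01]), 'qvel': array([ 0.00208201, -0.0016474 , -0.00126381, -0.00168556, -0.00105357,
       -0.00089373]), 'tau': array([ 2.69708886e-03, -6.13622832e+01, -2.58603501e+01,  6.94424473e-02,
        4.70673025e-02, -3.74904766e-05]), 'eef_pos': array([ 257.53113967, -569.23396706,  214.11864173]), 'tcp_rot': array([-3.14058471e+00, -9.51502808e-05,  4.24784254e-01]), 'ft_force': array([-0.37045657, -0.0774921 , -0.11556254]), 'moment': array([ 0.02317957, -0.02636949, -0.06714133]), 'grip_force': 0.0, 'opening': 1.000750200597043}
```

View pics/top0.png

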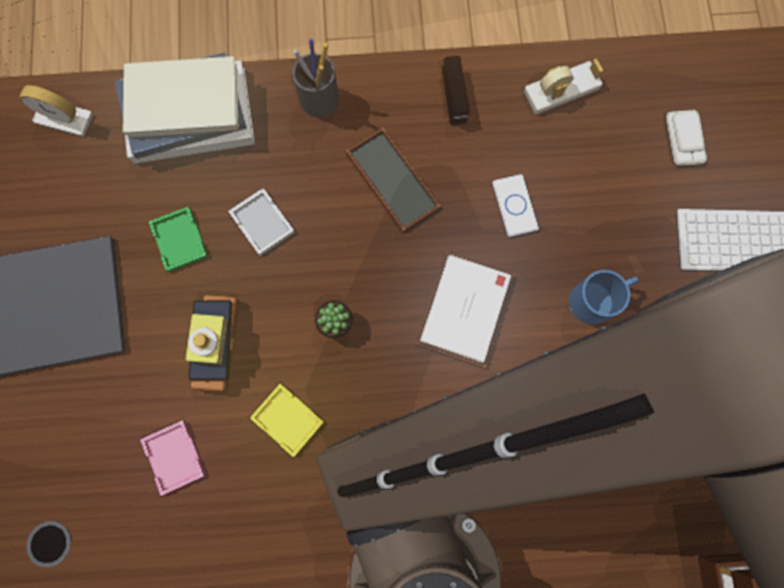

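View pics/scene0.png

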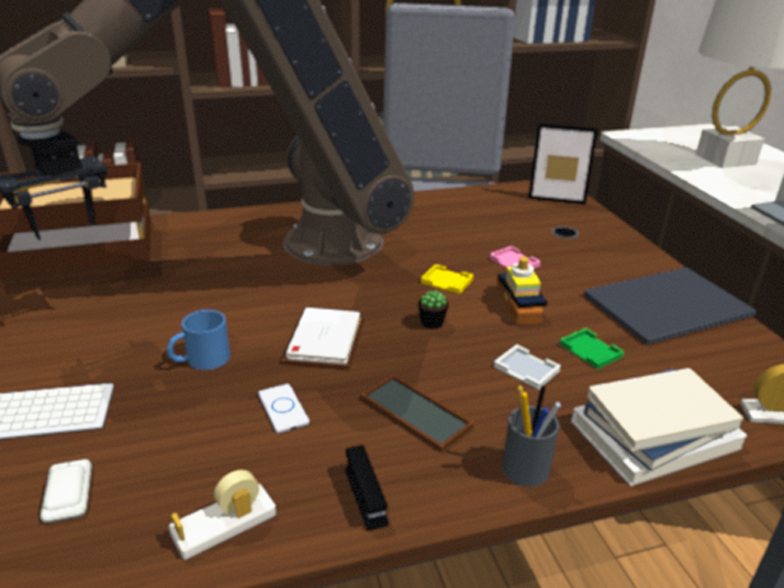

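Top view, in displayed pixels: the stack is at (210,342). The white/grey holder at (262,222) is the one meant, while green (178,240), yellow (287,420) and pink (172,458) are decoys. The valet tray is at (393,180), the charger with the blue ring at (515,205), the envelopes at (466,308), the succulent at (333,318) and the mug at (605,297). Next I'll rectify enlarged crops at the known heights.

```bash
cat > h.py <<'E'
from cell import *
import cv2, numpy as np
def proj(n,P):
    c=calibration(n);T=np.array(c["T"]);K=np.array(c["camera_matrix"])
    p=(np.atleast_2d(P)-T[:3,3])@T[:3,:3]@K.T
    return p[:,:2]/p[:,2:]
def rect(img,n,cx,cy,z,half,s):
    """metric view at height z: up=+x, left=+y, s px/mm"""
    w=int(2*half*s)
    W=np.array([[cx+half,cy+half,z],[cx+half,cy-half,z],[cx-half,cy-half,z],[cx-half,cy+half,z]])
    H=cv2.getPerspectiveTransform(proj(n,W).astype(np.float32),np.float32([[0,0],[w,0],[w,w],[0,w]]))
    return cv2.warpPerspective(img,H,(w,w),flags=cv2.INTER_CUBIC)
def unproj(n,u,v,z):
    c=calibration(n);T=np.array(c["T"]);K=np.array(c["camera_matrix"])
    d=T[:3,:3]@np.linalg.inv(K)@[u,v,1]
    return T[:3,3]+d*(z-T[2,3])/d[2]
E
python3 - <<'E'
from h import *
im=read_camera("top");np.save("top.npy",im)
it=dict(holder=(262,222,14),valet=(393,180,12),charger=(515,205,10),letter=(466,308,24),stack=(210,342,78),succ=(333,318,60))
out=[]
for k,(u,v,z) in it.items():
    x,y,_=unproj("top",u/1.4,v/1.4,z); x,y=round(x),round(y); print(k,x,y,z,np.hypot(x,y).round())
    r=rect(im,"top",x,y,z,130,1); r=cv2.resize(r,(266,266),interpolation=cv2.INTER_CUBIC)
    cv2.putText(r,k,(5,12),0,.4,(255,0,0),1); out.append(r)
m=np.vstack([np.hstack(out[:3]),np.hstack(out[3:])]);cv2.imwrite("pics/rect.png",m[:,:,::-1]);
# segmentation estimate
hsv=cv2.cvtColor(im,cv2.COLOR_RGB2HSV)
def big(k,mask):
    u,v,z=it[k];x0,y0,_=unproj("top",u/1.4,v/1.4,z)
    r=rect(im,"top",x0,y0,z,130,4);h=cv2.cvtColor(r,cv2.COLOR_RGB2HSV)
    m=mask(h).astype(np.uint8);n,l,st,ce=cv2.connectedComponentsWithStats(m)
    i=1+np.argmax(st[1:,4]);pts=np.argwhere(l==i)[:,::-1].astype(np.float32)
    c,wh,a=cv2.minAreaRect(pts); b=cv2.boxPoints((c,wh,a))/4
    w=np.c_[x0+130-b[:,1],y0+130-b[:,0]]; e=[w[1]-w[0],w[2]-w[1]];e.sort(key=lambda q:-np.hypot(*q))
    print(k,w.mean(0).round(1),[np.hypot(*q).round(1) for q in e],"yaw",np.degrees(np.arctan2(e[0][1],e[0][0])).round(1)%180)
white=lambda h:(h[...,1]<70)&(h[...,2]>110)
for k in("holder","charger","letter"):big(k,white)
big("valet",lambda h:(h[...,0]>25)&(h[...,0]<110)&(h[...,2]>40))
big("stack",lambda h:(h[...,0]>22)&(h[...,0]<35)&(h[...,1]>120)&(h[...,2]>120))
E
```

```text
holder 627 244 14 673.0
valet 692 -1 12 692.0
charger 627 -223 10 665.0
letter 439 -111 24 453.0
stack 404 325 78 518.0
succ 432 121 60 449.0
holder [630.5 246.7] [np.float64(106.3), np.float64(81.0)] yaw 31.5
charger [ 628.7 -222.1] [np.float64(114.8), np.float64(63.1)] yaw 9.300000000000011
letter [ 441.  -110.2] [np.float64(169.6), np.float64(121.5)] yaw 156.6
valet [ 6.957e+02 -4.000e-01] [np.float64(174.9), np.float64(70.5)] yaw 30.0
stack [301.2 229.1] [np.float64(68.0), np.float64(54.2)] yaw 90.0
```

View pics/rect.png

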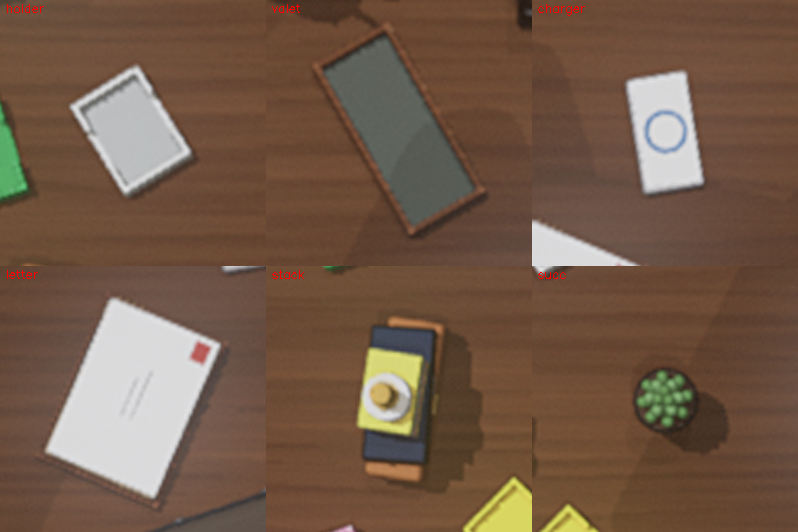

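The rectified views match the given sizes. The holder box centre is at (131,130), felt (399,130), charger ring (665,131) and envelopes (133,400). The knob is at (383,397), with the succulent at (666,399). Now I'll fit the poses with projected box outlines, which handles the side-wall bias.

```bash
cat >> h.py <<'E'
from scipy.optimize import minimize
def box(x,y,a,L,W,zs):
    c,s=np.cos(a),np.sin(a)
    return [np.array([[x+c*i-s*j,y+s*i+c*j,z] for i,j in((L/2,W/2),(-L/2,W/2),(-L/2,-W/2),(L/2,-W/2))]) for z in zs]
def fit(img,n,maskf,x,y,deg,L,W,zs,mode="hull",S=6,r=100):
    """fit pose of a box so that its outline covers the colour mask; returns x,y,deg,IoU"""
    u,v=proj(n,[x,y,zs[-1]])[0];u0,v0=int(max(u-r,0)),int(max(v-r,0))
    cr=img[v0:v0+2*r,u0:u0+2*r];big=cv2.resize(cr,None,fx=S,fy=S,interpolation=cv2.INTER_CUBIC)
    m=maskf(cv2.cvtColor(big,cv2.COLOR_RGB2HSV).astype(int)).astype(np.uint8)
    def poly(p):
        o=np.zeros_like(m)
        ps=[(proj(n,b)+.5-[u0,v0])*S-.5 for b in box(p[0],p[1],np.radians(p[2]),L,W,zs)]
        f=lambda q:cv2.fillConvexPoly(np.zeros_like(m),np.round(cv2.convexHull(np.float32(q))*16).astype(np.int32),1,shift=4)
        if mode=="hull": return f(np.vstack(ps))
        o=f(ps[0])
        for q in ps[1:]: o&=f(q)
        return o
    near=cv2.dilate(poly([x,y,deg]),np.ones((8*S,8*S),np.uint8)); m&=near
    def cost(p):
        o=poly(p);return 1-(o&m).sum()/max(1,(o|m).sum())
    p0=np.array([x,y,deg],float)
    best=minimize(cost,p0,method="Nelder-Mead",options=dict(initial_simplex=p0+np.array([[0,0,0],[6,0,0],[0,6,0],[0,0,5]]),xatol=.05,fatol=1e-5))
    return np.r_[best.x.round(1),round(1-best.fun,3)]
white=lambda h:(h[...,1]<70)&(h[...,2]>110)
felt=lambda h:(h[...,0]>28)&(h[...,0]<110)&(h[...,2]>30)
yellow=lambda h:(h[...,0]>21)&(h[...,0]<36)&(h[...,1]>100)
PL=dict(holder=(633,247,32,100,76,(0,14),"hull",white),charger=(630,-222,9.5,112,58,(0,10),"hull",white),
 letter=(441,-110,156.6,162,114,(14,24),"hull",white),valet=(695,0,30,180,74,(4,12),"and",felt))
E
python3 - <<'E'
from h import *
for n in("top","scene"):
    im=read_camera(n)
    for k,(x,y,d,L,W,zs,mo,mf) in PL.items(): print(n,k,fit(im,n,mf,x,y,d,L,W,zs,mo))
    print(n,"noteblock+pw",fit(im,n,lambda h:yellow(h)|((h[...,2]>140)),404,328,-4,76,51,(68,78)))
E
```

```text
top holder [632.4   248.8    31.8     0.946]
top charger [ 629.9   -223.1      9.5      0.952]
top letter [ 440.7   -110.3    158.       0.922]
top valet [6.981e+02 2.000e-01 3.010e+01 9.410e-01]
top noteblock+pw [412.    335.7    -8.      0.913]
scene holder [633.3   251.2    30.8     0.918]
scene charger [ 628.2   -219.1      9.4      0.953]
scene letter [ 448.7   -108.8    156.5      0.883]
scene valet [697.5     3.4    29.4     0.958]
scene noteblock+pw [420.8   338.4    -9.6     0.591]
```

arm_command(delta_pos=[[0.1,0.126,0],[0.2,0.252,0],[0.3,0.378,0],[0.4,0.504,0],[0.5,0.63,0]], delta_rot=[[0,0,-0.05],[0,0,-0.1],[0,0,-0.16],[0,0,-0.22],[0,0,-0.27]], claw=[0,0,0,0,0])

```text
t: 0.67
eef_pos: [383.3, -410.4, 214.6]
tcp_rot: [3.142, 0.0, -0.005]
ft_force: [0.8, -0.1, 0.0]
opening: 1.001
grip_force: 0.0
```

arm_command(delta_pos=[[0.1,0.126,0],[0.2,0.252,0],[0.3,0.378,0],[0.4,0.504,0],[0.5,0.63,0]], delta_rot=[[0,0,0],[0,0,0],[0,0,0],[0,0,0],[0,0,0]], claw=[0,0,0,0,0])

```text
t: 1.08
eef_pos: [508.5, -252.7, 214.8]
tcp_rot: [3.141, -0.0, 0.001]
ft_force: [0.2, 0.1, 0.4]
opening: 0.998
grip_force: 0.0
```

arm_command(delta_pos=[[0,0.164,0],[0,0.328,0],[0,0.492,0],[0,0.656,0],[0,0.82,0]], delta_rot=[[0,0,0],[0,0,0],[0,0,0],[0,0,0],[0,0,0]], claw=[0,0,0,0,0])

```text
t: 1.5
eef_pos: [507.2, -47.6, 214.7]
tcp_rot: [3.141, -0.0, 0.0]
ft_force: [1.5, -0.6, -0.6]
opening: 0.998
grip_force: 0.0
```

arm_command(delta_pos=[[0,0.164,0],[0,0.328,0],[0,0.492,0],[0,0.656,0],[0,0.82,0]], delta_rot=[[0,0,0],[0,0,0],[0,0,0],[0,0,0],[0,0,0]], claw=[0,0,0,0,0])

```text
t: 1.92
eef_pos: [507.2, 157.6, 214.8]
tcp_rot: [3.142, -0.0, 0.001]
ft_force: [0.9, -1.1, -0.2]
opening: 1.001
grip_force: 0.0
```

arm_command(delta_pos=[[-0.085,0.14,0],[-0.17,0.28,0],[-0.255,0.42,0],[-0.34,0.56,0],[-0.422,0.704,0]], delta_rot=[[0,0,0],[0,0,0],[0,0,0],[0,0,0],[0,0,0]], claw=[0,0,0,0,0])

```text
t: 2.33
eef_pos: [400.7, 333.0, 214.8]
tcp_rot: [3.142, -0.0, 0.001]
ft_force: [1.4, -0.7, 0.1]
opening: 1.0
grip_force: 0.0
```

```bash
python3 - <<'E'
from h import *
print(state()["eef_pos"],state()["joints"].round(2))
o=[]
for n,h in(("top",70),("scene",75)):
    im=read_camera(n);u,v=proj(n,[402,331,110])[0].astype(int);print(n,u,v)
    o.append(cv2.resize(im[max(v-50,0):v+50,u-50:u+50],(400,400),interpolation=cv2.INTER_CUBIC))
cv2.imwrite("pics/knob.png",np.hstack(o)[:,:,::-1])
E
```

```text
[400.67030368 332.97836466 214.77105264] [ 0.57  0.34  1.81 -0.    0.99  2.14]
top 143 243
scene 370 185
```

View pics/knob.png

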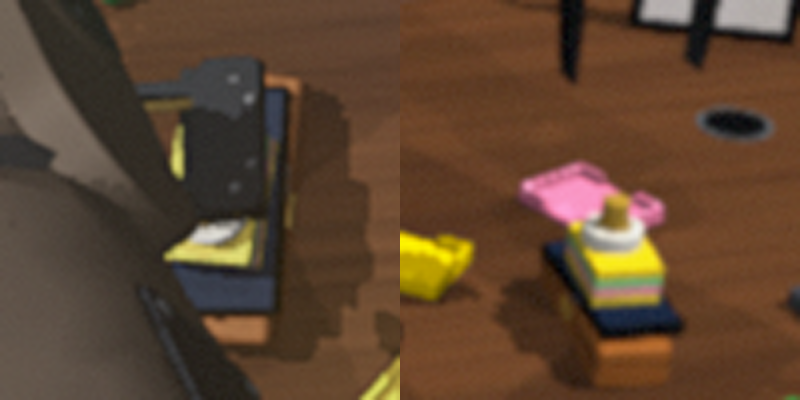

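Scene crop, right panel: the knob top is at (617,198) and the fingertips are at about (570,80) and (697,68). The arm blocks the top view. The fingertips let me check the camera offset.

```bash
python3 - <<'E'
from h import *
f=lambda X,Y:(320+(X-400)/4,135+Y/4)
print("knob top",unproj("scene",*f(617,198),114),"disc top ctr(615,226)",unproj("scene",*f(614,228),92))
p=proj("scene",[[402,379,215],[402,284,215],[402,331.5,215]]);print("tips in crop",(p-[320,135])*4+[400,0])
E
```

```text
knob top [408.08992994 339.53899804 114.        ] disc top ctr(615,226) [414.52228079 336.8524728   92.        ]
tips in crop [[678.76297815  66.30268278]
 [560.12672508  79.13346097]
 [619.95963813  72.66239655]]
```

arm_command(delta_pos=[[0,0,-0.1],[0,0,-0.22],[0,0,-0.34],[0,0,-0.44],[0,0,-0.476]], delta_rot=[[0,0,0],[0,0,0],[0,0,0],[0,0,0],[0,0,0]], claw=[0,0,0,0,0])

```text
t: 2.85
eef_pos: [401.3, 330.4, 92.8]
tcp_rot: [3.139, 0.004, 0.0]
ft_force: [-0.2, -0.4, 0.3]
opening: 1.0
grip_force: 0.0
```

arm_command(delta_pos=[[0,0,0],[0,0,0],[0,0,0],[0,0,0],[0,0,0]], delta_rot=[[0,0,0],[0,0,0],[0,0,0],[0,0,0],[0,0,0]], claw=[0.3,0.4,0.5,0.55,0.6])

```text
t: 3.27
eef_pos: [402.5, 331.8, 96.8]
tcp_rot: [-3.141, -0.002, 0.001]
ft_force: [-0.5, 0.5, 1.0]
opening: 0.709
grip_force: 0.0
```

```bash
python3 - <<'E'
from h import *
print(state()["eef_pos"],state()["opening"],state()["ft_force"])
im=read_camera("scene");u,v=proj("scene",[402,331,95])[0].astype(int);print(u,v)
cv2.imwrite("pics/grip1.png",cv2.resize(im[v-50:v+40,u-60:u+60],(720,540),interpolation=cv2.INTER_CUBIC)[:,:,::-1])
E
```

```text
[402.54900699 331.77480749  96.84797357] 0.7092686131341164 [-0.47618148  0.53412661  0.95498168]
370 189
```

View pics/grip1.png

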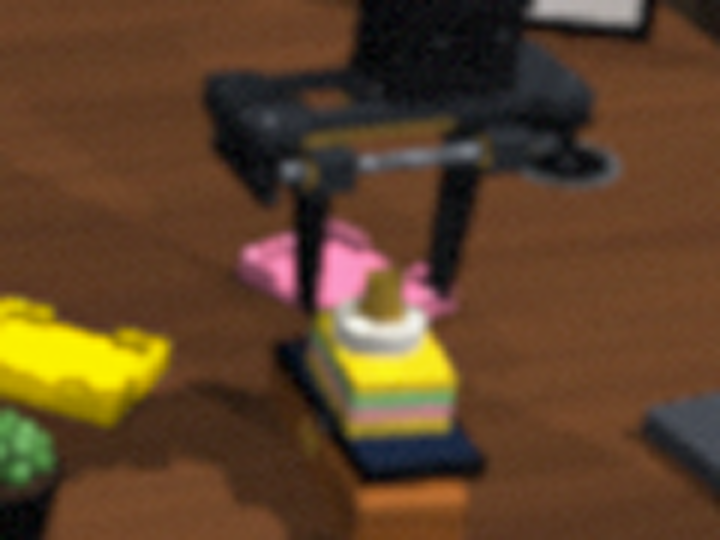

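Grip crop: fingertip bottoms are at about (310,308) and (445,293), disc centre (380,322), knob top (384,275). I'll compare these with the projected positions.

```bash
python3 - <<'E'
from h import *
g=lambda P:((proj("scene",P)-[310,139])*6).round()
for x in(392,402,412): print(x,"tips",g([[x,331.5-39,96],[x,331.5+39,96]]).tolist(),"disc/knob",g([[x,332,92],[x,332,114]]).tolist())
r=lambda u,v,z:unproj("scene",310+u/6,139+v/6,z).round(1)
print("tips meas",r(310,308,96),r(445,293,96),"disc",r(380,322,92),"knob",r(384,275,114))
E
```

```text
392 tips [[283.0, 301.0], [422.0, 283.0]] disc/knob [[353.0, 299.0], [358.0, 260.0]]
402 tips [[291.0, 310.0], [431.0, 292.0]] disc/knob [[362.0, 308.0], [367.0, 269.0]]
412 tips [[299.0, 319.0], [440.0, 301.0]] disc/knob [[370.0, 317.0], [375.0, 278.0]]
tips meas [402.5 302.7  96. ] [404.9 376.8  96. ] disc [418.2 334.5  92. ] knob [409.9 337.9 114. ]
```

arm_command(delta_pos=[[0.028,0,0],[0.028,0,0],[0.028,0,0],[0.028,0,0],[0.028,0,0]], delta_rot=[[0,0,0],[0,0,0],[0,0,0],[0,0,0],[0,0,0]], claw=[0.66,0.66,0.66,0.66,0.66])

```text
t: 3.73
eef_pos: [409.1, 331.5, 95.6]
tcp_rot: [3.141, 0.0, 0.001]
ft_force: [0.0, 0.6, 0.2]
opening: 0.356
grip_force: 0.0
```

```bash
python3 - <<'E'
from h import *
print(state()["eef_pos"],state()["opening"],state()["ft_force"])
im=read_camera("scene");u,v=proj("scene",[402,331,95])[0].astype(int);print(u,v)
a=cv2.resize(im[v-30:v+20,u-25:u+25],(500,500),interpolation=cv2.INTER_CUBIC)
im=read_camera("top");u,v=proj("top",[402,331,95])[0].astype(int);print(u,v)
b=cv2.resize(im[v-50:v+50,u-30:u+30],(300,500),interpolation=cv2.INTER_CUBIC)
cv2.imwrite("pics/grip2.png",np.hstack([a,b])[:,:,::-1])
E
```

```text
[409.05334144 331.47819154  95.60888523] 0.35575637450622005 [0.00408616 0.58183326 0.2273111 ]
370 189
145 244
```

View pics/grip2.png

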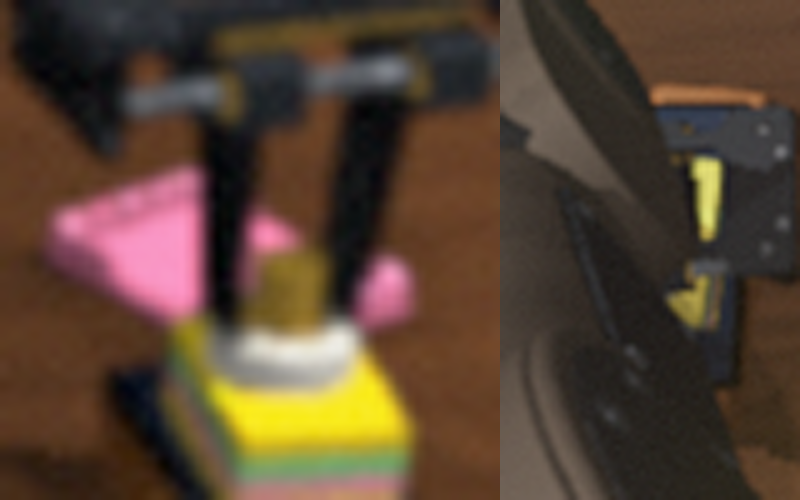

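The fingers straddle the knob symmetrically: gap u 250–330, knob 290, and the tip depth matches the knob base. Closing, then lifting.

arm_command(delta_pos=[[0,0,0],[0,0,0],[0,0,0],[0,0,0],[0,0,0]], delta_rot=[[0,0,0],[0,0,0],[0,0,0],[0,0,0],[0,0,0]], claw=[0.8,0.9,1,1,1])

```text
t: 4.25
eef_pos: [409.1, 331.6, 95.7]
tcp_rot: [-3.142, -0.0, 0.001]
ft_force: [-0.4, 1.1, 0.0]
opening: 0.223
grip_force: 30.0
```

arm_command(delta_pos=[[0,0,0],[0,0,0.02],[0,0,0.06],[0,0,0.12],[0,0,0.2]], delta_rot=[[0,0,0],[0,0,0],[0,0,0],[0,0,0],[0,0,0]], claw=[1,1,1,1,1])

```text
t: 4.67
eef_pos: [408.6, 331.2, 146.1]
tcp_rot: [3.14, 0.002, 0.001]
ft_force: [0.2, -0.1, -1.3]
opening: 0.224
grip_force: 30.0
```

arm_command(delta_pos=[[0.04,-0.06,0.12],[0.1,-0.2,0.2],[0.18,-0.36,0.24],[0.27,-0.52,0.24],[0.36,-0.68,0.24]], delta_rot=[[0,0,0],[0,0,0],[0,0,0],[0,0,0],[0,0,0]], claw=[1,1,1,1,1])

```text
t: 5.08
eef_pos: [493.0, 172.0, 207.6]
tcp_rot: [-3.141, -0.002, 0.002]
ft_force: [0.3, 1.6, -2.0]
opening: 0.223
grip_force: 30.0
```

arm_command(delta_pos=[[0,-0.16,0],[0,-0.32,0],[0,-0.48,0],[0,-0.64,0],[0,-0.8,0]], delta_rot=[[0,0,0],[0,0,0],[0,0,0],[0,0,0],[0,0,0]], claw=[1,1,1,1,1])

```text
t: 5.5
eef_pos: [491.9, -28.3, 206.6]
tcp_rot: [3.141, -0.001, 0.001]
ft_force: [2.3, 0.4, -1.9]
opening: 0.225
grip_force: 30.0
```

arm_command(delta_pos=[[-0.08,-0.1,-0.05],[-0.16,-0.2,-0.15],[-0.224,-0.288,-0.28],[-0.224,-0.288,-0.4],[-0.224,-0.288,-0.4]], delta_rot=[[0,0,0],[0,0,0],[0,0,0],[0,0,0],[0,0,0]], claw=[1,1,1,1,1])

```text
t: 5.92
eef_pos: [433.9, -98.9, 102.7]
tcp_rot: [-3.139, 0.006, -0.002]
ft_force: [-1.0, 0.3, -1.4]
opening: 0.22
grip_force: 30.0
```

```bash
python3 - <<'E'
from h import *
print(state()["eef_pos"],state()["ft_force"])
im=read_camera("scene");u,v=proj("scene",[443,-110,40])[0].astype(int);print("s",u,v)
a=cv2.resize(im[v-60:v+60,u-50:u+50],(500,600),interpolation=cv2.INTER_CUBIC)
im=read_camera("top");u,v=proj("top",[404,328,60])[0].astype(int);print("t",u,v)
b=cv2.resize(im[v-60:v+60,u-30:u+30],(300,600),interpolation=cv2.INTER_CUBIC)
cv2.imwrite("pics/let1.png",np.hstack([a,b])[:,:,::-1])
for n in("top","scene"):
    im=read_camera(n)
    colr=lambda h:(h[...,1]>90)&(h[...,2]>110)&((h[...,0]>20)&(h[...,0]<80)|(h[...,0]<12)&False)
    print(n,fit(im,n,yellow,409,332,-6,76,51,(70,78)),fit(im,n,colr,409,332,-6,76,51,(48,78)))
E
```

```text
[433.90763007 -98.87570957 102.70249872] [-0.99151161  0.27749453 -1.39700037]
s 230 232
t 150 245
top [409. 332.  -6.   0.] [409. 332.  -6.   0.]
scene [413.    340.     -7.2     0.902] [414.5   342.8   -11.8     0.737]
```

View pics/let1.png

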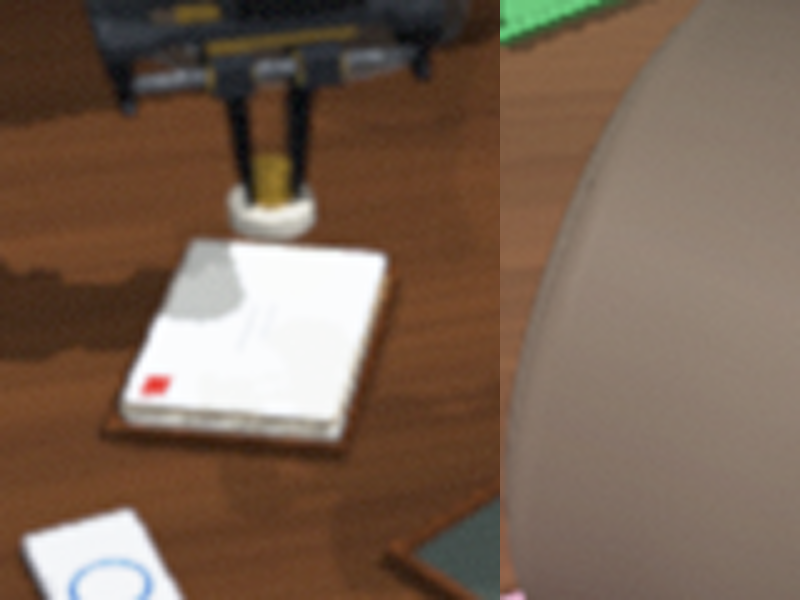

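Scene crop: the envelope corners are at (195,242), (387,253), (342,428) and (122,405). The held disc's top centre is at about (272,200).

```bash
python3 - <<'E'
from h import *
s=np.mean([state()["eef_pos"] for _ in range(3)],0);print(s)
r=lambda u,v,z:unproj("scene",180+u/5,172+v/5,z)
C=np.array([r(195,242,24),r(387,253,24),r(342,428,24),r(122,405,24)])
print(C.round(1),[np.linalg.norm(C[i]-C[i-1]).round() for i in range(4)],C.mean(0))
for z in(100,): print("disc",r(272,200,z), "delta",C.mean(0)-r(272,200,z))
E
```

```text
[437.54171084 -98.27465015 107.28517446]
[[ 349.1 -126.3   24. ]
 [ 389.6  -19.2   24. ]
 [ 551.5  -83.8   24. ]
 [ 501.2 -192.7   24. ]] [np.float64(166.0), np.float64(115.0), np.float64(174.0), np.float64(120.0)] [ 447.84151934 -105.50845777   24.        ]
disc [437.17830299 -95.55804844 100.        ] delta [ 10.66321635  -9.95040933 -76.        ]
```

arm_command(delta_pos=[[0.028,-0.043,-0.03],[0.028,-0.043,-0.1],[0.028,-0.043,-0.17],[0.028,-0.043,-0.22],[0.028,-0.043,-0.248]], delta_rot=[[0,0,0],[0,0,0],[0,0,0],[0,0,0],[0,0,0]], claw=[1,1,1,1,1])

```text
t: 6.53
eef_pos: [444.3, -109.4, 43.1]
tcp_rot: [3.141, -0.001, 0.002]
ft_force: [0.2, -0.2, -1.7]
opening: 0.221
grip_force: 30.0
```

arm_command(delta_pos=[[0,0,0],[0,0,-0.002],[0,0,-0.004],[0,0,-0.006],[0,0,-0.006]], delta_rot=[[0,0,0],[0,0,0],[0,0,0],[0,0,0],[0,0,0]], claw=[1,1,1,1,1])

```text
t: 6.95
eef_pos: [443.7, -109.3, 42.6]
tcp_rot: [3.141, -0.001, 0.001]
ft_force: [-0.4, 0.5, -1.7]
opening: 0.226
grip_force: 30.0
```

Not yet in contact; step down finely.

arm_command(delta_pos=[[0,0,-0.002],[0,0,-0.003],[0,0,-0.004],[0,0,-0.004],[0,0,-0.004]], delta_rot=[[0,0,0],[0,0,0],[0,0,0],[0,0,0],[0,0,0]], claw=[1,1,1,1,1])

```text
t: 7.37
eef_pos: [443.5, -109.3, 41.6]
tcp_rot: [3.141, -0.001, 0.001]
ft_force: [-0.7, 0.6, 6.7]
opening: 0.225
grip_force: 30.0
```

```bash
python3 - <<'E'
from h import *
print(state()["eef_pos"],state()["ft_force"])
im=read_camera("scene");a=cv2.resize(im[172:292,180:280],(500,600),interpolation=cv2.INTER_CUBIC)
im=read_camera("top");u,v=proj("top",[443,-110,24])[0].astype(int);print("t",u,v)
b=cv2.resize(im[v-60:v+60,u-30:u+30],(300,600),interpolation=cv2.INTER_CUBIC)
cv2.imwrite("pics/let2.png",np.hstack([a,b])[:,:,::-1])
E
```

```text
[ 443.53553449 -109.25457963   41.61210223] [-0.70838441  0.57206685  6.74922627]
t 332 218
```

View pics/let2.png

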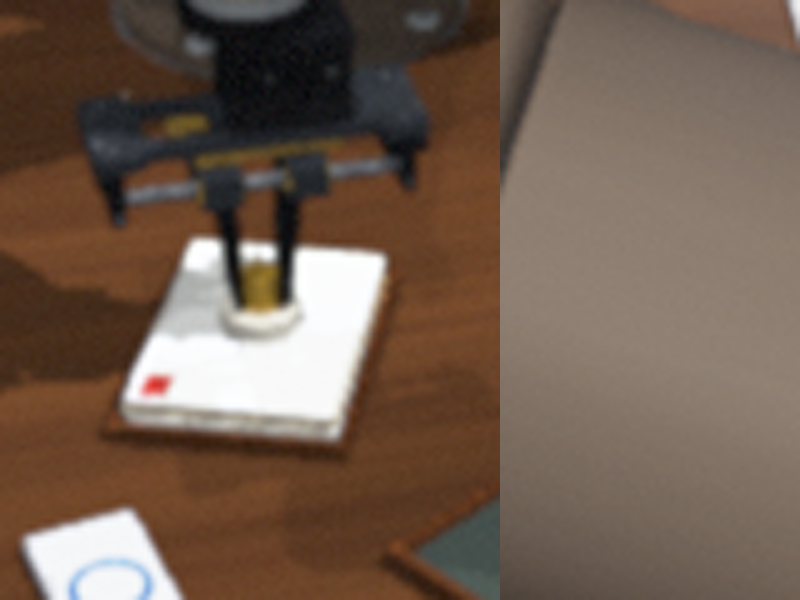

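The disc's underside centre reads (261,319) against the envelope centre (261,325), about 4–6 mm short in x. I'll lift slightly, shift +4 mm and set it down.

arm_command(delta_pos=[[0,0,0.012],[0.008,0,0.014],[0.017,0,0.014],[0.017,0,0.008],[0.017,0,0.001]], delta_rot=[[0,0,0],[0,0,0],[0,0,0],[0,0,0],[0,0,0]], claw=[1,1,1,1,1])

```text
t: 7.88
eef_pos: [447.9, -109.2, 41.4]
tcp_rot: [3.141, -0.001, 0.001]
ft_force: [-3.0, 1.6, 34.1]
opening: 0.222
grip_force: 30.0
```

arm_command(delta_pos=[[0,0,0],[0,0,0],[0,0,0],[0,0,0],[0,0,0]], delta_rot=[[0,0,0],[0,0,0],[0,0,0],[0,0,0],[0,0,0]], claw=[1,0.7,0.5,0.3,0.2])

```text
t: 8.3
eef_pos: [447.5, -109.2, 41.2]
tcp_rot: [3.142, 0.0, 0.001]
ft_force: [-0.9, -0.1, -0.1]
opening: 0.446
grip_force: 0.0
```

arm_command(delta_pos=[[0,0,0.04],[0,0,0.14],[0,0,0.3],[0,0,0.46],[0,0,0.62]], delta_rot=[[0,0,0],[0,0,0],[0,0,0],[0,0,0],[0,0,0]], claw=[0,0,0,0,0])

```text
t: 8.72
eef_pos: [447.1, -109.0, 198.0]
tcp_rot: [-3.141, 0.001, 0.001]
ft_force: [-0.1, -0.3, -0.3]
opening: 0.799
grip_force: 0.0
```

arm_command(delta_pos=[[0.05,0.1,0],[0.1,0.22,0],[0.15,0.34,0],[0.2,0.45,0],[0.24,0.56,0]], delta_rot=[[0,0,0],[0,0,0],[0,0,0],[0,0,0],[0,0,0]], claw=[0,0,0,0,0])

```text
t: 9.13
eef_pos: [508.1, 32.3, 196.4]
tcp_rot: [3.141, -0.0, 0.001]
ft_force: [0.1, -0.4, 0.3]
opening: 1.001
grip_force: 0.0
```

arm_command(delta_pos=[[0,0.12,0],[0,0.24,0],[0,0.36,0],[0,0.44,0],[0,0.52,0]], delta_rot=[[0,0,0],[0,0,0],[0,0,0],[0,0,0],[0,0,0]], claw=[0,0,0,0,0])

```text
t: 9.55
eef_pos: [507.3, 162.3, 196.2]
tcp_rot: [3.141, 0.0, 0.002]
ft_force: [-0.0, -0.4, 0.2]
opening: 0.998
grip_force: 0.0
```

```bash
python3 - <<'E'
from h import *
print(state()["eef_pos"])
t=read_camera("top");s=read_camera("scene")
np.save("t2.npy",t);np.save("s2.npy",s)
q=lambda i,n,x,y,z,r,c:cv2.resize(rect(i,n,x,y,z,r,3),(c,c),interpolation=cv2.INTER_AREA)
row1=np.hstack([q(t,"top",443,-109,24,100,300),q(t,"top",410,333,78,90,300)])
row2=np.hstack([q(s,"scene",443,-109,24,100,300),q(s,"scene",410,333,78,90,300)])
cv2.imwrite("pics/chk3.png",np.vstack([row1,row2])[:,:,::-1])
E
```

```text
[507.25472538 162.31831807 196.15415098]
```

View pics/chk3.png

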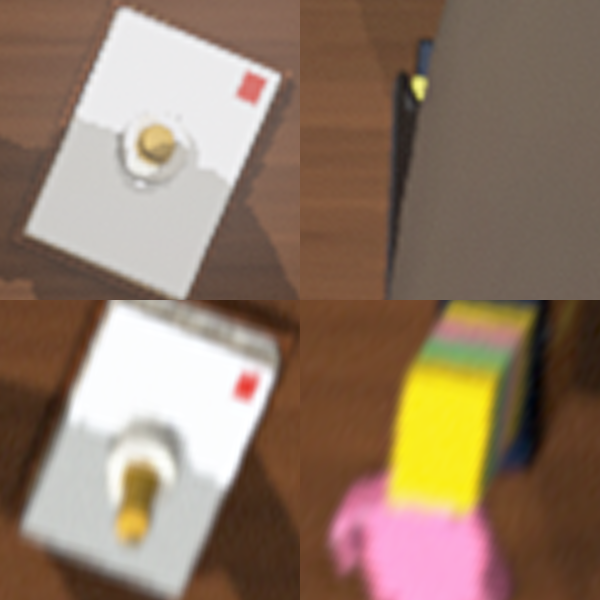

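Both views show the paperweight centred on the envelopes, at about (152,152) against (153,153), i.e. within 2 mm. The grip was simply offset along the pad. Next is the note block at about (412,334), yaw −7.5°.

arm_command(delta_pos=[[-0.076,0.139,0],[-0.153,0.278,0],[-0.229,0.417,0],[-0.306,0.556,0],[-0.382,0.695,0]], delta_rot=[[0,0,-0.02],[0,0,-0.04],[0,0,-0.06],[0,0,-0.083],[0,0,-0.083]], claw=[0,0,0,0,0])

```text
t: 10.07
eef_pos: [411.3, 335.1, 196.3]
tcp_rot: [3.141, 0.0, -0.133]
ft_force: [1.1, 0.7, -0.2]
opening: 1.0
grip_force: 0.0
```

arm_command(delta_pos=[[0,0,-0.14],[0,0,-0.28],[0,0,-0.42],[0,0,-0.53],[0,0,-0.568]], delta_rot=[[0,0,0],[0,0,0],[0,0,0],[0,0,0],[0,0,0]], claw=[0,0,0,0,0])

```text
t: 10.48
eef_pos: [410.9, 333.0, 51.0]
tcp_rot: [3.138, 0.004, -0.13]
ft_force: [-0.2, -0.1, -0.4]
opening: 1.002
grip_force: 0.0
```

arm_command(delta_pos=[[0,0,0],[0,0,0],[0,0,0],[0,0,0],[0,0,0]], delta_rot=[[0,0,0],[0,0,0],[0,0,0],[0,0,0],[0,0,0]], claw=[0.32,0.32,0.32,0.32,0.32])

```text
t: 10.9
eef_pos: [412.7, 334.8, 55.7]
tcp_rot: [-3.14, -0.002, -0.13]
ft_force: [-0.3, -0.1, 0.2]
opening: 0.714
grip_force: 0.0
```

```bash
python3 - <<'E'
from h import *
print(state()["eef_pos"],state()["opening"],state()["ft_force"])
im=read_camera("scene");u,v=proj("scene",[412,334,60])[0].astype(int);print(u,v)
cv2.imwrite("pics/blk.png",cv2.resize(im[v-40:v+35,u-50:u+50],(800,600),interpolation=cv2.INTER_CUBIC)[:,:,::-1])
E
```

```text
[412.68572549 334.7895462   55.72874551] 0.7143393320159003 [-0.34915962 -0.13723158  0.17999042]
371 200
```

View pics/blk.png

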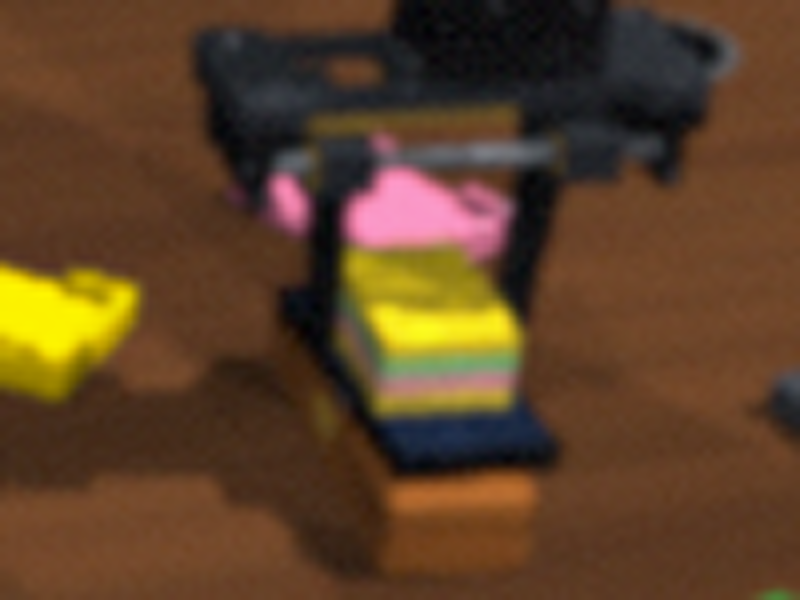

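The fingers straddle the block cleanly, clear above the phone. Closing and lifting.

arm_command(delta_pos=[[0,0,0],[0,0,0],[0,0,0],[0,0,0],[0,0,0]], delta_rot=[[0,0,0],[0,0,0],[0,0,0],[0,0,0],[0,0,0]], claw=[0.4,0.5,0.7,0.9,1])

```text
t: 11.37
eef_pos: [412.2, 334.6, 54.6]
tcp_rot: [-3.141, -0.0, -0.13]
ft_force: [-0.4, -0.6, 4.8]
opening: 0.533
grip_force: 29.9
```

arm_command(delta_pos=[[0,0,0],[0,0,0.02],[0,0,0.08],[0,0,0.2],[0,0,0.36]], delta_rot=[[0,0,0],[0,0,0],[0,0,0],[0,0,0],[0,0,0]], claw=[1,1,1,1,1])

```text
t: 11.78
eef_pos: [411.0, 333.8, 143.5]
tcp_rot: [3.138, 0.004, -0.13]
ft_force: [1.8, -1.0, -0.6]
opening: 0.537
grip_force: 29.9
```

arm_command(delta_pos=[[0.1,-0.04,0],[0.2,-0.08,0],[0.3,-0.12,0],[0.4,-0.16,0],[0.5,-0.2,0]], delta_rot=[[0,0,0.06],[0,0,0.12],[0,0,0.18],[0,0,0.24],[0,0,0.3]], claw=[1,1,1,1,1])

```text
t: 12.2
eef_pos: [538.1, 283.9, 144.5]
tcp_rot: [3.141, 0.0, 0.346]
ft_force: [0.2, 0.5, -1.1]
opening: 0.534
grip_force: 29.9
```

arm_command(delta_pos=[[0.1,-0.04,0],[0.2,-0.08,0],[0.3,-0.12,-0.1],[0.382,-0.14,-0.2],[0.382,-0.14,-0.3]], delta_rot=[[0,0,0.04],[0,0,0.08],[0,0,0.12],[0,0,0.133],[0,0,0.133]], claw=[1,1,1,1,1])

```text
t: 12.62
eef_pos: [635.9, 248.0, 68.4]
tcp_rot: [3.141, -0.002, 0.55]
ft_force: [0.6, 0.1, -1.3]
opening: 0.534
grip_force: 29.9
```

```bash
python3 - <<'E'
from h import *
s=state();s=state();z=s["eef_pos"][2]-6.4;print(s["eef_pos"],s["tcp_rot"],s["ft_force"])
colr=lambda h:(h[...,1]>80)&(h[...,2]>90)&(h[...,0]>19)&(h[...,0]<80)|((h[...,0]>165)|(h[...,0]<3))&(h[...,1]>50)&(h[...,2]>150)
x,y=s["eef_pos"][:2]
im=read_camera("scene");np.save("s3.npy",im)
for mf,zs in((colr,(z,z+30)),(yellow,(z+23,z+30))): print(fit(im,"scene",mf,x,y,31.5,76,51,zs))
im=read_camera("top");print(fit(im,"top",yellow,x,y,31.5,76,51,(z+23,z+30)))
u,v=proj("scene",[632,250,40])[0].astype(int);print(u,v)
im=np.load("s3.npy");a=cv2.resize(im[v-45:v+35,u-40:u+40],(400,400),interpolation=cv2.INTER_CUBIC)
im=read_camera("top");u,v=proj("top",[632,250,40])[0].astype(int);print(u,v)
b=cv2.resize(im[max(v-40,0):v+40,u-40:u+40],(400,400),interpolation=cv2.INTER_CUBIC)
cv2.imwrite("pics/hold1.png",np.hstack([a,b])[:,:,::-1])
E
```

```text
[635.93517879 247.98204023  68.36904382] [ 3.14058269e+00 -2.11294453e-03  5.49872461e-01] [ 0.55823145  0.14510438 -1.33539355]
[6.395e+02 2.529e+02 3.210e+01 5.550e-01]
[637.7   252.6    30.6     0.658]
[635.9 248.   31.5   0. ]
377 250
182 153
```

View pics/hold1.png

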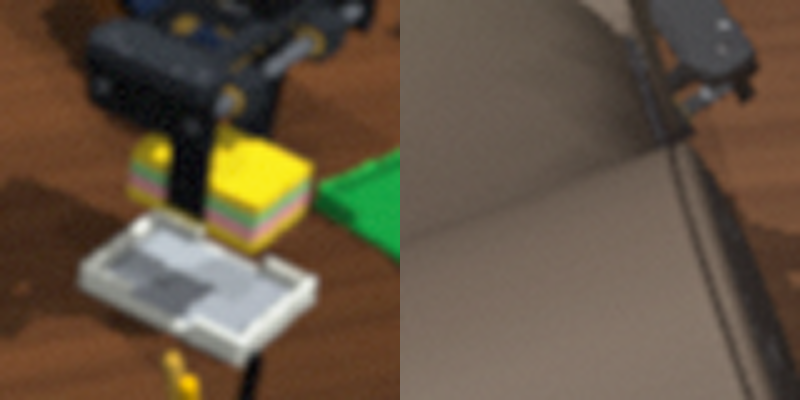

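Scene crop, left panel: the block's left corner top/bottom is at (131,160)/(132,198) and its right corner at (315,165)/(309,213). The holder rim corners are at left (80,270), back (152,211), right (317,284) and front (240,347).

```bash
python3 - <<'E'
from h import *
s=np.mean([state()["eef_pos"] for _ in range(1)],0);print(s)
r=lambda u,v,z:unproj("scene",337+u/5,205+v/5,z).round(1)
for (l,rr,z) in(((131,160),(315,165),92.5),((132,198),(309,213),62.5)):
    a,b=r(*l,z),r(*rr,z);print("blk",a,b,(a+b)/2,np.linalg.norm(a-b), "exp 91.5")
H=[r(*p,14) for p in((80,270),(152,211),(317,284),(240,347))]
print("hold",np.mean(H,0),[np.linalg.norm(H[i]-H[i-1]).round() for i in range(4)])
im=np.load("s2.npy");print(fit(im,"scene",white,633,249,31.5,100,76,(0,14)))
E
```

```text
[631.48942458 249.08861339  67.66760085]
blk [631.2 203.5  92.5] [660.  294.5  92.5] [645.6 249.   92.5] 95.44862492461584 exp 91.5
blk [624.3 210.8  62.5] [660.9 295.5  62.5] [642.6  253.15  62.5 ] 92.26944239562738 exp 91.5
hold [638.6   247.725  14.   ] [np.float64(99.0), np.float64(73.0), np.float64(102.0), np.float64(75.0)]
[633.6   251.4    30.9     0.919]
```

```bash
sed -i 's/    def cost(p):/    ig=(cv2.cvtColor(big,cv2.COLOR_RGB2HSV)[...,2]<dark).astype(np.uint8); keep=1-cv2.dilate(ig,np.ones((S,S),np.uint8)); m\&=keep\n    def cost(p):/; s/o=poly(p);return/o=poly(p)\&keep;return/; s/S=6,r=100/S=6,r=100,dark=0/' h.py
python3 - <<'E'
from h import *
colr=lambda h:(h[...,1]>80)&(h[...,2]>90)&(h[...,0]>19)&(h[...,0]<80)|((h[...,0]>165)|(h[...,0]<8))&(h[...,1]>40)&(h[...,2]>130)
im=read_camera("scene");s=state();z=62.8;print(s["eef_pos"],s["tcp_rot"])
np.save("s4.npy",im)
for d in(50,70): print(fit(im,"scene",colr,634,251,31.5,76,51,(z,z+30),dark=d), fit(im,"scene",colr,640,255,31.5,76,51,(z,z+30),dark=d),fit(im,"scene",yellow,636,251,31.5,76,51,(z+22,z+30),dark=d))
print(fit(im,"scene",white,633,249,31.5,100,76,(0,14)))
E
```

```text
[632.16363682 249.64981207  69.55004246] [-3.14127054e+00  1.33305506e-03  5.50395531e-01]
[636.7   252.7    30.3     0.744] [635.8   253.5    31.4     0.723] [634.4   252.6    30.1     0.867]
[635.9   253.4    29.8     0.758] [635.8   253.6    31.5     0.735] [634.6   252.4    30.5     0.877]
[633.3   251.6    30.8     0.859]
```

Measured at rest, the block is about (+1.8,+1.5) mm off the holder centre. I'll correct that and lower.

arm_command(delta_pos=[[-0.006,-0.006,-0.02],[-0.006,-0.006,-0.07],[-0.006,-0.006,-0.12],[-0.006,-0.006,-0.17],[-0.006,-0.006,-0.2]], delta_rot=[[0,0,0],[0,0,0],[0,0,0],[0,0,0],[0,0,0]], claw=[1,1,1,1,1])

```text
t: 13.23
eef_pos: [630.3, 248.0, 17.4]
tcp_rot: [-3.141, 0.002, 0.551]
ft_force: [0.2, -0.1, -0.8]
opening: 0.532
grip_force: 29.9
```

arm_command(delta_pos=[[0,0,-0.006],[0,0,-0.012],[0,0,-0.018],[0,0,-0.022],[0,0,-0.024]], delta_rot=[[0,0,0],[0,0,0],[0,0,0],[0,0,0],[0,0,0]], claw=[1,1,1,1,1])

```text
t: 13.65
eef_pos: [631.3, 248.1, 13.7]
tcp_rot: [3.141, -0.001, 0.551]
ft_force: [0.0, -0.1, -1.2]
opening: 0.536
grip_force: 29.9
```

arm_command(delta_pos=[[0,0,-0.002],[0,0,-0.004],[0,0,-0.006],[0,0,-0.006],[0,0,-0.006]], delta_rot=[[0,0,0],[0,0,0],[0,0,0],[0,0,0],[0,0,0]], claw=[1,1,1,1,1])

```text
t: 14.07
eef_pos: [631.1, 248.1, 11.9]
tcp_rot: [3.141, -0.0, 0.551]
ft_force: [0.1, -0.2, -0.9]
opening: 0.538
grip_force: 29.9
```

arm_command(delta_pos=[[0,0,-0.002],[0,0,-0.003],[0,0,-0.004],[0,0,-0.004],[0,0,-0.004]], delta_rot=[[0,0,0],[0,0,0],[0,0,0],[0,0,0],[0,0,0]], claw=[1,1,1,1,1])

```text
t: 14.48
eef_pos: [631.2, 248.1, 11.7]
tcp_rot: [3.141, -0.0, 0.55]
ft_force: [-2.0, -1.3, 6.9]
opening: 0.531
grip_force: 29.9
```

arm_command(delta_pos=[[0,0,0],[0,0,0],[0,0,0],[0,0,0.02],[0,0,0.1]], delta_rot=[[0,0,0],[0,0,0],[0,0,0],[0,0,0],[0,0,0]], claw=[0.3,0.2,0.1,0,0])

```text
t: 14.9
eef_pos: [629.7, 247.6, 33.5]
tcp_rot: [-3.14, 0.005, 0.55]
ft_force: [-0.6, -0.4, 0.6]
opening: 0.828
grip_force: 0.0
```

arm_command(delta_pos=[[0,0,0.16],[0,0,0.32],[0,0,0.48],[0,0,0.6],[0,0,0.64]], delta_rot=[[0,0,0],[0,0,0],[0,0,0],[0,0,0],[0,0,0]], claw=[0,0,0,0,0])

```text
t: 15.32
eef_pos: [632.5, 248.5, 201.8]
tcp_rot: [3.139, -0.007, 0.551]
ft_force: [-0.3, 0.5, 0.1]
opening: 0.998
grip_force: 0.0
```

arm_command(delta_pos=[[0,-0.16,0],[0,-0.32,0],[0,-0.48,0],[0,-0.64,0],[0,-0.8,0]], delta_rot=[[0,0,-0.06],[0,0,-0.12],[0,0,-0.18],[0,0,-0.24],[0,0,-0.3]], claw=[0,0,0,0,0])

```text
t: 15.73
eef_pos: [630.6, 46.4, 195.5]
tcp_rot: [3.142, 0.001, 0.075]
ft_force: [1.2, 0.4, 0.5]
opening: 1.0
grip_force: 0.0
```

arm_command(delta_pos=[[0,-0.16,0],[0,-0.32,0],[0,-0.48,0],[0,-0.64,0],[0,-0.72,0]], delta_rot=[[0,0,-0.04],[0,0,-0.06],[0,0,-0.08],[0,0,-0.1],[0,0,-0.1]], claw=[0,0,0,0,0])

```text
t: 16.15
eef_pos: [630.6, -136.1, 195.4]
tcp_rot: [3.141, 0.001, -0.082]
ft_force: [0.5, 0.9, 0.4]
opening: 0.999
grip_force: 0.0
```

```bash
python3 - <<'E'
from h import *
print(state()["eef_pos"],state()["tcp_rot"])
t=read_camera("top");s=read_camera("scene");np.save("t5.npy",t);np.save("s5.npy",s)
q=lambda i,n,x,y,z,r,c:cv2.resize(rect(i,n,x,y,z,r,3),(c,c),interpolation=cv2.INTER_AREA)
row1=np.hstack([q(t,"top",632,249,14,75,300),q(t,"top",410,333,48,100,300)])
row2=np.hstack([q(s,"scene",632,249,14,75,300),q(s,"scene",410,333,48,100,300)])
cv2.imwrite("pics/chk5.png",np.vstack([row1,row2])[:,:,::-1])
dk=lambda h:(h[...,2]<75)&~((h[...,0]<20)&(h[...,1]>90))&(h[...,0]>90)
for n,i in(("top",t),("scene",s)):
    print(n,"phone",fit(i,n,dk,410,333,-5,138,66,(36,48)),"blk",fit(i,n,yellow,632,249,31,76,51,(30,35)))
E
```

```text
[ 630.56838512 -136.05521653  195.37457568] [ 3.14103015e+00  5.31615867e-04 -8.22387394e-02]
top phone [ 4.168e+02  3.339e+02 -1.800e+00  3.000e-03] blk [632. 249.  31.   0.]
scene phone [ 4.050e+02  3.428e+02 -6.700e+00  3.230e-01] blk [634.6   250.2    31.9     0.859]
```

View pics/chk5.png

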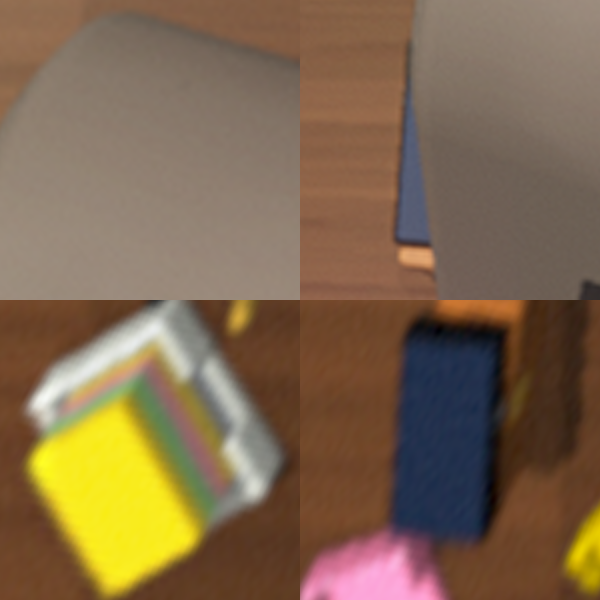

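The block sits inside the white holder. The phone in the lower right panel spans about (405,325) to (490,540), giving a pose near (414,333), yaw about −4°, which agrees with the left-edge corners in the top view. Going to the phone.

arm_command(delta_pos=[[-0.058,0.124,0],[-0.116,0.248,0],[-0.173,0.372,0],[-0.231,0.496,0],[-0.289,0.62,0]], delta_rot=[[0,0,0],[0,0,0],[0,0,0],[0,0,0],[0,0,0]], claw=[0,0,0,0,0])

```text
t: 16.67
eef_pos: [557.5, 25.3, 195.6]
tcp_rot: [-3.141, 0.001, -0.077]
ft_force: [0.5, 0.2, 0.2]
opening: 0.994
grip_force: 0.0
```

arm_command(delta_pos=[[-0.058,0.124,0],[-0.116,0.248,0],[-0.173,0.372,0],[-0.231,0.496,0],[-0.289,0.62,0]], delta_rot=[[0,0,0],[0,0,0],[0,0,0],[0,0,0],[0,0,0]], claw=[0,0,0,0,0])

```text
t: 17.08
eef_pos: [485.0, 180.3, 195.7]
tcp_rot: [3.142, 0.0, -0.077]
ft_force: [0.5, 0.9, -0.7]
opening: 1.004
grip_force: 0.0
```

arm_command(delta_pos=[[-0.058,0.124,0],[-0.116,0.248,0],[-0.173,0.372,0],[-0.231,0.496,0],[-0.289,0.62,0]], delta_rot=[[0,0,0],[0,0,0],[0,0,0],[0,0,0],[0,0,0]], claw=[0,0,0,0,0])

```text
t: 17.5
eef_pos: [412.4, 335.1, 195.8]
tcp_rot: [3.141, 0.0, -0.077]
ft_force: [0.5, -0.5, 1.0]
opening: 0.999
grip_force: 0.0
```

arm_command(delta_pos=[[0,0,-0.12],[0,0,-0.26],[0,0,-0.4],[0,0,-0.52],[0,0,-0.58]], delta_rot=[[0,0,0],[0,0,0],[0,0,0],[0,0,0],[0,0,0]], claw=[0,0,0,0,0])

```text
t: 17.92
eef_pos: [412.1, 333.0, 47.6]
tcp_rot: [3.139, 0.004, -0.077]
ft_force: [0.2, 0.1, 0.6]
opening: 1.0
grip_force: 0.0
```

arm_command(delta_pos=[[0,0,0],[0,0,0],[0,0,0],[0,0,0],[0,0,0]], delta_rot=[[0,0,0],[0,0,0],[0,0,0],[0,0,0],[0,0,0]], claw=[0,0,0,0,0])

```text
t: 18.33
eef_pos: [414.7, 333.5, 52.1]
tcp_rot: [-3.14, -0.002, -0.078]
ft_force: [-0.2, -0.4, -0.5]
opening: 1.001
grip_force: 0.0
```

arm_command(delta_pos=[[0,0,-0.012],[0,0,-0.025],[0,0,-0.038],[0,0,-0.048],[0,0,-0.048]], delta_rot=[[0,0,0],[0,0,0],[0,0,0],[0,0,0],[0,0,0]], claw=[0,0,0,0,0])

```text
t: 18.75
eef_pos: [414.2, 332.9, 38.2]
tcp_rot: [3.141, 0.001, -0.078]
ft_force: [-0.2, -0.2, -0.1]
opening: 0.998
grip_force: 0.0
```

arm_command(delta_pos=[[0,0,0],[0,0,0],[0,0,0],[0,0,0],[0,0,0]], delta_rot=[[0,0,0],[0,0,0],[0,0,0],[0,0,0],[0,0,0]], claw=[0.1,0.15,0.2,0.2,0.2])

```text
t: 19.17
eef_pos: [414.4, 333.1, 38.9]
tcp_rot: [3.142, -0.0, -0.078]
ft_force: [0.4, 0.4, 0.7]
opening: 0.805
grip_force: 0.0
```

```bash
python3 - <<'E'
from h import *
print(state()["eef_pos"],state()["opening"],state()["ft_force"])
im=read_camera("scene");u,v=proj("scene",[412,334,42])[0].astype(int);print(u,v)
cv2.imwrite("pics/ph.png",cv2.resize(im[v-35:v+40,u-50:u+50],(800,600),interpolation=cv2.INTER_CUBIC)[:,:,::-1])
E
```

```text
[414.38562639 333.07246459  38.92820905] 0.8049567597809618 [0.3832917  0.36740765 0.70035776]
370 205
```

View pics/ph.png

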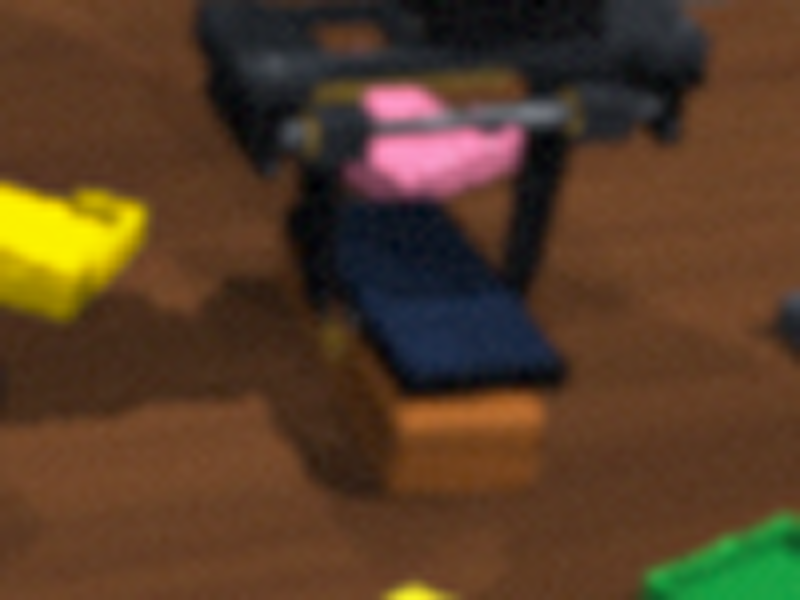

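The fingers straddle the phone near mid-length, at case-top level. Closing and lifting.

arm_command(delta_pos=[[0,0,0],[0,0,0],[0,0,0],[0,0,0],[0,0,0]], delta_rot=[[0,0,0],[0,0,0],[0,0,0],[0,0,0],[0,0,0]], claw=[0.25,0.3,0.5,0.8,1])

```text
t: 19.63
eef_pos: [414.4, 333.1, 38.9]
tcp_rot: [-3.142, -0.0, -0.078]
ft_force: [-0.0, 0.2, 0.6]
opening: 0.692
grip_force: 30.0
```

arm_command(delta_pos=[[0,0,0],[0,0,0.02],[0,0,0.08],[0,0,0.18],[0,0,0.3]], delta_rot=[[0,0,0],[0,0,0],[0,0,0],[0,0,0],[0,0,0]], claw=[1,1,1,1,1])

```text
t: 20.05
eef_pos: [413.5, 332.4, 113.7]
tcp_rot: [3.139, 0.003, -0.078]
ft_force: [0.3, -0.2, -2.3]
opening: 0.691
grip_force: 30.0
```

arm_command(delta_pos=[[0,0,0.12],[0,0,0.24],[0,0,0.3],[0,0,0.3],[0,0,0.3]], delta_rot=[[0,0,0],[0,0,0],[0,0,0],[0,0,0],[0,0,0]], claw=[1,1,1,1,1])

```text
t: 20.47
eef_pos: [414.2, 332.9, 189.0]
tcp_rot: [-3.141, -0.001, -0.078]
ft_force: [-0.4, 0.6, -2.9]
opening: 0.691
grip_force: 30.0
```

```bash
python3 - <<'E'
from h import *
print(state()["eef_pos"],state()["tcp_rot"],state()["opening"],state()["grip_force"])
s=read_camera("scene");np.save("s6.npy",s)
tan=lambda h:(h[...,0]>5)&(h[...,0]<17)&(h[...,1]>150)&(h[...,2]>95)
h=cv2.cvtColor(s,cv2.COLOR_RGB2HSV)
for p in([412,334,36],[370,334,36],[450,334,36],[495,334,20],[560,330,0],[412,420,0]):
    u,v=proj("scene",p)[0].astype(int);print(p,(u,v),h[v,u])
E
```

```text
[414.16831874 332.90181597 188.99166282] [-3.14126127e+00 -6.16192208e-04 -7.79061399e-02] 0.6907071963676815 29.999493062496185
[412, 334, 36] (np.int64(370), np.int64(207)) [ 13 197 171]
[370, 334, 36] (np.int64(364), np.int64(201)) [ 13 194 171]
[450, 334, 36] (np.int64(375), np.int64(213)) [ 13 192 174]
[495, 334, 20] (np.int64(381), np.int64(226)) [ 13 198 112]
[560, 330, 0] (np.int64(389), np.int64(243)) [ 12 168  94]
[412, 420, 0] (np.int64(393), np.int64(213)) [ 13 156  98]
```

arm_command(delta_pos=[[0.06,-0.1,0],[0.14,-0.22,0],[0.22,-0.34,0],[0.31,-0.47,0],[0.4,-0.6,0]], delta_rot=[[0,0,0],[0,0,0],[0,0,0],[0,0,0],[0,0,0]], claw=[1,1,1,1,1])

```text
t: 20.93
eef_pos: [514.3, 181.4, 186.9]
tcp_rot: [3.141, 0.003, -0.077]
ft_force: [0.7, 0.5, -1.8]
opening: 0.693
grip_force: 30.0
```

arm_command(delta_pos=[[0.06,-0.13,0],[0.12,-0.26,0],[0.18,-0.39,0],[0.24,-0.52,0],[0.3,-0.65,0]], delta_rot=[[0,0,0.03],[0,0,0.06],[0,0,0.09],[0,0,0.12],[0,0,0.154]], claw=[1,1,1,1,1])

```text
t: 21.35
eef_pos: [589.1, 18.8, 186.7]
tcp_rot: [-3.141, 0.003, 0.166]
ft_force: [1.0, 0.7, -1.7]
opening: 0.692
grip_force: 30.0
```

arm_command(delta_pos=[[0.02,-0.14,0],[0.04,-0.28,0],[0.06,-0.42,0],[0.08,-0.56,0],[0.1,-0.7,0]], delta_rot=[[0,0,0],[0,0,0],[0,0,0],[0,0,0],[0,0,0]], claw=[1,1,1,1,1])

```text
t: 21.77
eef_pos: [613.7, -156.1, 186.5]
tcp_rot: [-3.14, 0.003, 0.164]
ft_force: [0.7, 0.7, -2.3]
opening: 0.694
grip_force: 30.0
```

arm_command(delta_pos=[[0.02,-0.1,-0.05],[0.04,-0.18,-0.15],[0.059,-0.24,-0.26],[0.059,-0.27,-0.36],[0.059,-0.27,-0.4]], delta_rot=[[0,0,0],[0,0,0],[0,0,0],[0,0,0],[0,0,0]], claw=[1,1,1,1,1])

```text
t: 22.18
eef_pos: [626.8, -222.7, 82.9]
tcp_rot: [-3.137, 0.006, 0.162]
ft_force: [-0.0, 0.4, -3.0]
opening: 0.692
grip_force: 30.0
```

arm_command(delta_pos=[[0,0,0],[0,0,0],[0,0,0],[0,0,0],[0,0,0]], delta_rot=[[0,0,0],[0,0,0],[0,0,0],[0,0,0],[0,0,0]], claw=[1,1,1,1,1])

```text
t: 22.6
eef_pos: [629.7, -221.5, 90.3]
tcp_rot: [3.14, -0.002, 0.165]
ft_force: [-0.2, -0.4, -1.5]
opening: 0.691
grip_force: 30.0
```

```bash
python3 - <<'E'
from h import *
S=state();e=S["eef_pos"];print(e,S["tcp_rot"],S["opening"])
s=read_camera("scene");np.save("s7.npy",s);t=read_camera("top");np.save("t7.npy",t)
blue=lambda h:(h[...,0]>98)&(h[...,0]<130)&(h[...,1]>70)&(h[...,2]>20)&(h[...,2]<130)
z=88.5-2.7
for d in(0,):
  for zs in((z,z+12),(z+11.9,z+12)): print("phone",fit(s,"scene",blue,631,-220,9.4,138,66,zs),fit(s,"scene",blue,625,-222,9.4,138,66,zs))
tan=lambda h:(h[...,0]>5)&(h[...,0]<20)&(h[...,2]>140)
for n,i in(("scene",s),("top",t)):
  print(n,"case",fit(i,n,tan,412,333,-7,164,58,(35.9,36)),fit(i,n,tan,408,330,-5,164,58,(35.9,36)))
  x,y,d,L,W,zs,mo,mf=PL["holder"];print(fit(i,n,yellow,632,249,31,76,51,(34.9,35)))
cv2.imwrite("/tmp/x.png",s)
E
```

```text
[ 629.66289741 -221.54915084   90.29931132] [ 3.14034372e+00 -1.70223232e-03  1.64807086e-01] 0.6910619745762593
phone [ 615.    -217.1      3.1      0.749] [ 614.2   -216.3      3.5      0.751]
phone [ 628.9   -218.4      9.5      0.844] [ 628.9   -218.1      7.1      0.843]
scene case [417.3   335.     -9.      0.948] [419.1   335.     -8.9     0.952]
[640.3   247.5    28.4     0.744]
top case [411.1   331.8    -8.9     0.968] [411.2   331.9    -9.      0.969]
[628.4   245.8    31.3     0.935]
```

Held phone relative to the charger in the scene view is about (+0.7,+0.8) mm with the angle in line. I'll shift −1 mm in y and lower.

arm_command(delta_pos=[[-0.002,-0.004,-0.05],[-0.002,-0.004,-0.13],[-0.002,-0.004,-0.2],[-0.002,-0.004,-0.25],[-0.002,-0.004,-0.28]], delta_rot=[[0,0,0],[0,0,0],[0,0,0],[0,0,0],[0,0,0]], claw=[1,1,1,1,1])

```text
t: 23.12
eef_pos: [627.9, -222.7, 16.7]
tcp_rot: [-3.14, 0.002, 0.164]
ft_force: [-0.6, 0.2, -1.8]
opening: 0.69
grip_force: 30.0
```

arm_command(delta_pos=[[0,0,0],[0,0,-0.005],[0,0,-0.01],[0,0,-0.015],[0,0,-0.018]], delta_rot=[[0,0,0],[0,0,0],[0,0,0],[0,0,0],[0,0,0]], claw=[1,1,1,1,1])

```text
t: 23.53
eef_pos: [628.9, -223.1, 15.0]
tcp_rot: [3.141, -0.001, 0.164]
ft_force: [0.0, 0.1, -2.7]
opening: 0.693
grip_force: 30.0
```

arm_command(delta_pos=[[0,0,-0.002],[0,0,-0.004],[0,0,-0.004],[0,0,-0.004],[0,0,-0.004]], delta_rot=[[0,0,0],[0,0,0],[0,0,0],[0,0,0],[0,0,0]], claw=[1,1,1,1,1])

```text
t: 23.95
eef_pos: [628.7, -223.0, 13.4]
tcp_rot: [3.141, -0.0, 0.164]
ft_force: [-1.2, 0.4, -1.5]
opening: 0.687
grip_force: 30.0
```

arm_command(delta_pos=[[0,0,-0.001],[0,0,-0.002],[0,0,-0.003],[0,0,-0.004],[0,0,-0.004]], delta_rot=[[0,0,0],[0,0,0],[0,0,0],[0,0,0],[0,0,0]], claw=[1,1,1,1,1])

```text
t: 24.37
eef_pos: [628.7, -223.0, 12.9]
tcp_rot: [3.141, -0.0, 0.164]
ft_force: [-1.4, 0.6, 4.8]
opening: 0.692
grip_force: 30.0
```

arm_command(delta_pos=[[0,0,0],[0,0,0],[0,0,0],[0,0,0.02],[0,0,0.08]], delta_rot=[[0,0,0],[0,0,0],[0,0,0],[0,0,0],[0,0,0]], claw=[0.2,0.1,0,0,0])

```text
t: 24.78
eef_pos: [627.7, -222.5, 30.9]
tcp_rot: [-3.14, 0.003, 0.164]
ft_force: [-0.2, 0.1, -0.8]
opening: 0.973
grip_force: 0.0
```

arm_command(delta_pos=[[0,0,0.16],[0,0,0.32],[0,0,0.48],[0,0,0.6],[0,0,0.64]], delta_rot=[[0,0,0],[0,0,0],[0,0,0],[0,0,0],[0,0,0]], claw=[0,0,0,0,0])

```text
t: 25.2
eef_pos: [629.9, -223.5, 198.2]
tcp_rot: [3.137, -0.006, 0.164]
ft_force: [-0.1, -0.3, 0.7]
opening: 1.0
grip_force: 0.0
```

arm_command(delta_pos=[[-0.058,0.148,0],[-0.116,0.296,0],[-0.174,0.444,0],[-0.232,0.592,0],[-0.29,0.74,0]], delta_rot=[[0,0,-0.02],[0,0,-0.04],[0,0,-0.06],[0,0,-0.07],[0,0,-0.07]], claw=[0,0,0,0,0])

```text
t: 25.62
eef_pos: [554.9, -36.5, 192.1]
tcp_rot: [3.142, 0.0, 0.053]
ft_force: [0.6, -0.2, 0.4]
opening: 0.998
grip_force: 0.0
```

arm_command(delta_pos=[[-0.058,0.148,0],[-0.116,0.296,0],[-0.174,0.444,0],[-0.232,0.592,0],[-0.29,0.74,0]], delta_rot=[[0,0,-0.02],[0,0,-0.04],[0,0,-0.06],[0,0,-0.07],[0,0,-0.07]], claw=[0,0,0,0,0])

```text
t: 26.03
eef_pos: [482.4, 148.6, 192.2]
tcp_rot: [3.141, 0.0, -0.057]
ft_force: [0.9, -0.1, 0.9]
opening: 1.001
grip_force: 0.0
```

arm_command(delta_pos=[[-0.058,0.148,0],[-0.116,0.296,0],[-0.174,0.444,0],[-0.232,0.592,0],[-0.29,0.74,0]], delta_rot=[[0,0,-0.02],[0,0,-0.04],[0,0,-0.06],[0,0,-0.063],[0,0,-0.063]], claw=[0,0,0,0,0])

```text
t: 26.45
eef_pos: [409.9, 333.7, 192.2]
tcp_rot: [3.141, 0.0, -0.155]
ft_force: [1.2, -1.2, -0.3]
opening: 0.998
grip_force: 0.0
```

```bash
python3 - <<'E'
from h import *
S=state();print(S["eef_pos"],S["tcp_rot"],S["joints"].round(2))
s=read_camera("scene");t=read_camera("top");np.save("t8.npy",t);np.save("s8.npy",s)
blue=lambda h:(h[...,0]>98)&(h[...,0]<130)&(h[...,1]>50)&(h[...,2]>20)&(h[...,2]<150)
for n,i in(("top",t),("scene",s)): print(n,fit(i,n,blue,629,-222,9.4,138,66,(21.9,22)),fit(i,n,blue,629,-222,9.4,130,60,(21.9,22)))
E
```

```text
[409.88212775 333.6531598  192.22450664] [ 3.14131206e+00  1.85344134e-04 -1.55303462e-01] [ 0.56  0.38  1.82 -0.    0.94  2.28]
top [ 632.1  -224.4     9.1     0.82] [ 627.3   -224.1     10.       0.953]
scene [ 630.4   -220.5      9.2      0.907] [ 632.7   -221.3      8.7      0.952]
```

The phone is centred on the charger to within 2 mm. Now the case at (411,332), yaw −8.9°, gripping high so the fingers clear the tray rim later.

arm_command(delta_pos=[[0,0,-0.12],[0,0,-0.26],[0,0,-0.4],[0,0,-0.52],[0,0,-0.6]], delta_rot=[[0,0,0],[0,0,0],[0,0,0],[0,0,0],[0,0,0]], claw=[0,0,0,0,0])

```text
t: 26.97
eef_pos: [410.3, 330.9, 39.6]
tcp_rot: [3.14, 0.002, -0.155]
ft_force: [-1.0, 0.3, 0.1]
opening: 1.003
grip_force: 0.0
```

arm_command(delta_pos=[[0,0,-0.04],[0,0,-0.08],[0,0,-0.112],[0,0,-0.112],[0,0,-0.112]], delta_rot=[[0,0,0],[0,0,0],[0,0,0],[0,0,0],[0,0,0]], claw=[0,0,0.1,0.15,0.2])

```text
t: 27.38
eef_pos: [411.4, 332.1, 14.8]
tcp_rot: [-3.141, -0.0, -0.155]
ft_force: [-0.3, 0.2, 0.1]
opening: 0.847
grip_force: 0.0
```

arm_command(delta_pos=[[0,0,0],[0,0,0],[0,0,0],[0,0,0],[0,0,0]], delta_rot=[[0,0,0],[0,0,0],[0,0,0],[0,0,0],[0,0,0]], claw=[0.3,0.4,0.6,0.8,1])

```text
t: 27.8
eef_pos: [411.4, 332.2, 15.0]
tcp_rot: [-3.141, -0.001, -0.155]
ft_force: [-0.9, -0.0, 5.9]
opening: 0.607
grip_force: 30.0
```

arm_command(delta_pos=[[0,0,0],[0,0,0],[0,0,0],[0,0,0],[0,0,0]], delta_rot=[[0,0,0],[0,0,0],[0,0,0],[0,0,0],[0,0,0]], claw=[1,1,1,1,1])

```text
t: 28.22
eef_pos: [411.3, 332.2, 15.0]
tcp_rot: [-3.141, -0.001, -0.155]
ft_force: [-1.3, 0.1, 6.8]
opening: 0.604
grip_force: 30.0
```

arm_command(delta_pos=[[0,0,0.02],[0,0,0.08],[0,0,0.2],[0,0,0.34],[0,0,0.46]], delta_rot=[[0,0,0],[0,0,0],[0,0,0],[0,0,0],[0,0,0]], claw=[1,1,1,1,1])

```text
t: 28.63
eef_pos: [410.8, 331.9, 131.2]
tcp_rot: [3.141, 0.0, -0.155]
ft_force: [-0.2, -0.7, -0.1]
opening: 0.611
grip_force: 30.0
```

arm_command(delta_pos=[[0.05,-0.06,0.06],[0.13,-0.15,0.08],[0.21,-0.24,0.08],[0.3,-0.34,0.08],[0.383,-0.441,0.08]], delta_rot=[[0,0,0.02],[0,0,0.05],[0,0,0.08],[0,0,0.11],[0,0,0.144]], claw=[1,1,1,1,1])

```text
t: 29.05
eef_pos: [507.6, 220.7, 149.9]
tcp_rot: [-3.142, -0.001, 0.074]
ft_force: [0.1, -0.1, -1.6]
opening: 0.609
grip_force: 30.0
```

arm_command(delta_pos=[[0.077,-0.088,0],[0.153,-0.176,0],[0.23,-0.265,0],[0.306,-0.353,0],[0.383,-0.441,0]], delta_rot=[[0,0,0.03],[0,0,0.06],[0,0,0.09],[0,0,0.12],[0,0,0.144]], claw=[1,1,1,1,1])

```text
t: 29.47
eef_pos: [603.1, 110.3, 149.5]
tcp_rot: [-3.142, 0.0, 0.3]
ft_force: [0.9, 0.2, -0.8]
opening: 0.606
grip_force: 30.0
```

arm_command(delta_pos=[[0.08,-0.09,-0.04],[0.16,-0.18,-0.09],[0.24,-0.27,-0.14],[0.32,-0.36,-0.18],[0.383,-0.441,-0.2]], delta_rot=[[0,0,0.04],[0,0,0.08],[0,0,0.12],[0,0,0.144],[0,0,0.144]], claw=[1,1,1,1,1])

```text
t: 29.88
eef_pos: [698.8, -0.2, 97.9]
tcp_rot: [-3.141, 0.002, 0.526]
ft_force: [1.0, 0.4, -0.6]
opening: 0.608
grip_force: 30.0
```

arm_command(delta_pos=[[0,0,0],[0,0,0],[0,0,0],[0,0,0],[0,0,0]], delta_rot=[[0,0,0],[0,0,0],[0,0,0],[0,0,0],[0,0,0]], claw=[1,1,1,1,1])

```text
t: 30.3
eef_pos: [698.0, 2.3, 100.0]
tcp_rot: [3.141, -0.0, 0.525]
ft_force: [0.8, 0.6, -1.2]
opening: 0.608
grip_force: 30.0
```

```bash
python3 - <<'E'
from h import *
S=state();e=S["eef_pos"];print(e,S["tcp_rot"],S["opening"])
s=read_camera("scene");np.save("s9.npy",s);t=read_camera("top");np.save("t9.npy",t)
tan=lambda h:(h[...,0]>5)&(h[...,0]<20)&(h[...,2]>135)&(h[...,1]>100)
z=e[2]-14.6+36
for n,i in(("scene",s),("top",t)):
    for d in(0,45): print(n,"case",fit(i,n,tan,698,1,30,164,58,(z-.1,z),dark=d),fit(i,n,tan,704,4,30,164,58,(z-.1,z),dark=d))
E
```

```text
[698.00360016   2.3488013   99.96075438] [ 3.14137662e+00 -3.08376346e-04  5.24867369e-01] 0.6084142799038347
scene case [7.075e+02 7.600e+00 2.980e+01 5.690e-01] [7.068e+02 8.200e+00 2.880e+01 5.700e-01]
scene case [706.2     7.3    28.9     0.766] [705.6     8.6    27.6     0.765]
top case [698.   1.  30.   0.] [704.   4.  30.   0.]
top case [698.   1.  30.   0.] [704.   4.  30.   0.]
```

The scene view puts the held case up to +9 mm along the tray, but the gripper hides part of it. The unoccluded top-view fit before the grasp gave about 0. I'll split the difference, −3 mm along the axis, set it down, then check with a clear view.

arm_command(delta_pos=[[-0.01,-0.006,-0.05],[-0.01,-0.006,-0.13],[-0.01,-0.006,-0.2],[-0.01,-0.006,-0.25],[-0.01,-0.006,-0.28]], delta_rot=[[0,0,0],[0,0,0],[0,0,0],[0,0,0],[0,0,0]], claw=[1,1,1,1,1])

```text
t: 30.82
eef_pos: [695.3, 0.2, 28.0]
tcp_rot: [-3.141, 0.001, 0.524]
ft_force: [-0.1, 0.2, -0.7]
opening: 0.608
grip_force: 30.0
```

arm_command(delta_pos=[[0,0,-0.008],[0,0,-0.016],[0,0,-0.024],[0,0,-0.03],[0,0,-0.034]], delta_rot=[[0,0,0],[0,0,0],[0,0,0],[0,0,0],[0,0,0]], claw=[1,1,1,1,1])

```text
t: 31.23
eef_pos: [696.1, -0.2, 21.3]
tcp_rot: [3.141, -0.001, 0.524]
ft_force: [1.6, -0.1, -1.4]
opening: 0.608
grip_force: 30.0
```

arm_command(delta_pos=[[0,0,-0.002],[0,0,-0.004],[0,0,-0.006],[0,0,-0.006],[0,0,-0.006]], delta_rot=[[0,0,0],[0,0,0],[0,0,0],[0,0,0],[0,0,0]], claw=[1,1,1,1,1])

```text
t: 31.65
eef_pos: [695.9, -0.2, 19.4]
tcp_rot: [3.141, -0.0, 0.524]
ft_force: [-0.1, -0.0, -0.3]
opening: 0.608
grip_force: 30.0
```

arm_command(delta_pos=[[0,0,-0.001],[0,0,-0.002],[0,0,-0.003],[0,0,-0.004],[0,0,-0.004]], delta_rot=[[0,0,0],[0,0,0],[0,0,0],[0,0,0],[0,0,0]], claw=[1,1,1,1,1])

```text
t: 32.07
eef_pos: [695.9, -0.2, 19.0]
tcp_rot: [3.141, -0.0, 0.524]
ft_force: [-2.9, 0.5, 6.3]
opening: 0.611
grip_force: 30.0
```

arm_command(delta_pos=[[0,0,0],[0,0,0],[0,0,0],[0,0,0.02],[0,0,0.08]], delta_rot=[[0,0,0],[0,0,0],[0,0,0],[0,0,0],[0,0,0]], claw=[0.3,0.2,0.1,0,0])

```text
t: 32.48
eef_pos: [694.8, -0.1, 36.7]
tcp_rot: [-3.14, 0.003, 0.524]
ft_force: [-0.8, 0.6, -0.4]
opening: 0.903
grip_force: 0.0
```

arm_command(delta_pos=[[0,0,0.16],[0,0,0.32],[0,0,0.48],[0,0,0.6],[0,0,0.64]], delta_rot=[[0,0,0],[0,0,0],[0,0,0],[0,0,0],[0,0,0]], claw=[0,0,0,0,0])

```text
t: 32.9
eef_pos: [697.3, -0.3, 204.4]
tcp_rot: [3.137, -0.006, 0.524]
ft_force: [0.1, 0.0, 0.3]
opening: 0.999
grip_force: 0.0
```

arm_command(delta_pos=[[-0.07,-0.1,0],[-0.14,-0.2,0],[-0.22,-0.3,0],[-0.3,-0.4,0],[-0.376,-0.504,0]], delta_rot=[[0,0,0],[0,0,0],[0,0,0],[0,0,0],[0,0,0]], claw=[0,0,0,0,0])

```text
t: 33.32
eef_pos: [600.5, -126.9, 198.0]
tcp_rot: [-3.141, 0.0, 0.524]
ft_force: [-0.1, 0.4, 0.5]
opening: 0.999
grip_force: 0.0
```

arm_command(delta_pos=[[-0.07,-0.1,0],[-0.14,-0.2,0],[-0.22,-0.3,0],[-0.3,-0.4,0],[-0.376,-0.504,0]], delta_rot=[[0,0,0],[0,0,0],[0,0,0],[0,0,0],[0,0,0]], claw=[0,0,0,0,0])

```text
t: 33.73
eef_pos: [506.5, -253.0, 198.1]
tcp_rot: [-3.141, 0.0, 0.524]
ft_force: [0.7, -1.5, -0.2]
opening: 1.001
grip_force: 0.0
```

arm_command(delta_pos=[[-0.1,-0.126,0],[-0.2,-0.252,0],[-0.3,-0.378,0],[-0.4,-0.504,0],[-0.48,-0.62,0]], delta_rot=[[0,0,0],[0,0,0],[0,0,0],[0,0,0],[0,0,0]], claw=[0,0,0,0,0])

```text
t: 34.15
eef_pos: [385.9, -408.5, 198.2]
tcp_rot: [-3.141, 0.0, 0.523]
ft_force: [1.0, -0.8, 0.7]
opening: 1.001
grip_force: 0.0
```

arm_command(delta_pos=[[-0.1,-0.126,0],[-0.2,-0.252,0],[-0.3,-0.378,0],[-0.4,-0.504,0],[-0.48,-0.62,0]], delta_rot=[[0,0,0],[0,0,0],[0,0,0],[0,0,0],[0,0,0]], claw=[0,0,0,0,0])

```text
t: 34.57
eef_pos: [265.7, -563.6, 198.0]
tcp_rot: [-3.141, 0.0, 0.523]
ft_force: [0.5, -0.2, -0.4]
opening: 1.0
grip_force: 0.0
```

```bash
python3 - <<'E'
from h import *
S=state();print(S["eef_pos"],S["tcp_rot"])
s=read_camera("scene");t=read_camera("top");np.save("t10.npy",t);np.save("s10.npy",s)
blue=lambda h:(h[...,0]>98)&(h[...,0]<130)&(h[...,1]>50)&(h[...,2]>20)&(h[...,2]<150)
tan=lambda h:(h[...,0]>5)&(h[...,0]<20)&(h[...,2]>135)&(h[...,1]>100)
for n,i in(("top",t),("scene",s)):
    print(n,"phone",fit(i,n,blue,629,-222,9.4,132,62,(21.9,22)),"case",fit(i,n,tan,698,1,30,164,58,(39.9,40)),"blk",fit(i,n,yellow,631,248,31,76,51,(34.9,35)))
q=lambda i,n,x,y,z,r,c:cv2.resize(rect(i,n,x,y,z,r,3),(c,c),interpolation=cv2.INTER_AREA)
m=lambda i,n:np.hstack([q(i,n,697,1,12,110,300),q(i,n,632,249,14,75,300),q(i,n,442,-109,24,100,200)[:, :].repeat(1,0) if 0 else cv2.resize(q(i,n,629,-222,10,90,300),(200,300))])
cv2.imwrite("pics/fin.png",np.vstack([m(t,"top"),m(s,"scene")])[:,:,::-1])
E
```

```text
[ 265.71642927 -563.62393124  198.02094426] [-3.14106102e+00  4.62462231e-05  5.23015320e-01]
top phone [ 628.4  -223.9     9.3     0.91] case [696.      2.4    29.9     0.934] blk [628.4   246.3    31.4     0.948]
scene phone [ 631.8   -221.3      9.2      0.978] case [701.1     3.7    29.6     0.968] blk [639.6   246.9    29.      0.741]
```

View pics/fin.png

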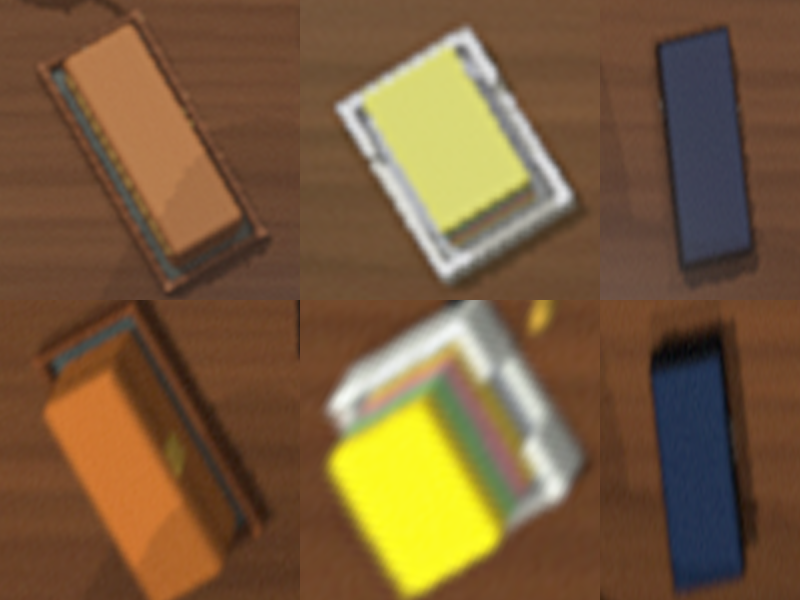

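Top views: the case lies inside the valet tray, in line and within about 2 mm of the middle. The block is down in the white holder and the phone lies flat and aligned on the charger. The arm is clear, so I'm handing in.

```bash
python3 -c "
from cell import *
print(job_done())"
```

```text
the job is handed in; nothing more can be done
None
```

I've handed the job in at about 35 s of robot time: paperweight, notes, phone and spectacle case are each set down on their own places, within about 2–4 mm of centre by camera, and the arm went nowhere near the mug or succulent.

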